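Stack a toroidal transformer on the turntable and turn it once round

TASK

On the round turntable build the transformer's mounting stack, centred in the engraved circle: the plain brown fibre disc at the bottom, the copper ring-shaped transformer on it, and the steel cap with the raised middle on top, each laid flat, the same side up as it lies now, and set down rather than dropped. Only then turn the turntable by its upright knob through one full turn, either way round, so that the knob comes back to where it stood and the stack is still centred. Leave the soldering-iron stand, oscilloscope, multimeter and screwdriver where they are.

Things in the scene. Friction and masses are not known exactly. Their poses are not given: they have to be found in the camera images.
- pad: Flat brown fibre disc, 68 mm diameter, 10 mm thick, about 60 g. Starts lying on one of the sloping rests, against its lip. Origin at the centre of its underside, z out of its top (its faces are alike, a small dark dot marks the top).
- coil: Ring-shaped copper-wound toroidal transformer, 64 mm outer diameter, hole 26 mm, 30 mm thick, about 0.3 kg. Starts lying on a sloping rest. Origin at the centre of its underside, z along its axis out of its top.
- cap: Round steel clamp cap, 60 mm diameter, rim 10 mm thick with straight sides, a raised boss in the middle (flat top of 26 mm diameter) making it 16 mm high, about 0.16 kg. Starts lying on a sloping rest, boss up. Origin at the centre of its flat underside, z out through the boss.
- rest_a: One of three identical fixed aluminium rests, each a board sloping at 30 degrees on a post, its origin on the bench under the middle. The board is 36 mm wide (y) and 88 mm long, its middle 70 mm above the bench, its upper face tilted towards the rest's -x (roughly towards the robot; low end at -x with a 10 mm lip). The base foot is 100 x 70 mm, 8 mm thick. This one holds the brown disc.
- rest_b: One of three identical fixed aluminium rests, each a board sloping at 30 degrees on a post, its origin on the bench under the middle. The board is 36 mm wide (y) and 88 mm long, its middle 70 mm above the bench, its upper face tilted towards the rest's -x (roughly towards the robot; low end at -x with a 10 mm lip). The base foot is 100 x 70 mm, 8 mm thick. This one holds the transformer.
- rest_c: One of three identical fixed aluminium rests, each a board sloping at 30 degrees on a post, its origin on the bench under the middle. The board is 36 mm wide (y) and 88 mm long, its middle 70 mm above the bench, its upper face tilted towards the rest's -x (roughly towards the robot; low end at -x with a 10 mm lip). The base foot is 100 x 70 mm, 8 mm thick. This one holds the steel cap.
- plate_centre (a point): Centre of the turntable plate's upper face, 42 mm above the bench, in the middle of a thin engraved circle of 75 mm diameter. The plate is a bare aluminium disc of 180 mm diameter, z up, x towards the knob; it turns about this point.
- knob (a point): Centre of the top end of the turntable's upright black knob: a plain cylinder of 14 mm diameter standing 45 mm above the plate, 75 mm from the plate's centre. It is fixed to the plate and turns with it.
- turntable (a joint): Angle of the turntable in radians, 0 at the start, growing anticlockwise seen from above; one full turn is 6.28 or -6.28. It turns stiffly (about 1 N at the knob), stays where it is left, and stops at +6.8 and -6.8.
- iron_stand: Bystander: soldering-iron stand, foot 90 x 70 mm and 18 mm high, with the iron upright in it, 145 mm high. Origin under the middle of the foot; the iron stands 20 mm to its +x.
- scope: Bystander: grey bench oscilloscope, 120 (x) x 160 (y) mm, 165 mm high over its carrying handle. Origin under its middle, screen at -x.
- meter: Bystander: multimeter lying flat, 160 (x) x 80 mm, 42 mm high over its dial. Origin under its middle.
- driver: Bystander: screwdriver lying flat, 200 mm long along its x, about 30 mm thick. Origin under its middle.
Things that resemble listed ones, but are neither listed nor needed, are in the scene too. Leave any pink look-alike of the part that bears plate_centre alone. There is more than one size of the coil; the one meant has the size given above.

How it is judged:
By the outcome, as a careful person would: the job done as asked, in the order asked, and still so for the second after the job is handed in, with the robot touching nothing.
It also fails if it takes over 72 s, if anything falls off the work surface, if the arm or the gripper's body presses on something with over 40 N, if the wrist force passes 120 N, or if a joint passes its speed limit or range.

ROBOT

A 6-joint arm with a two-finger parallel gripper is mounted at the origin on the work surface. World frame = base frame: x ahead of the robot, y to its left, z up, the work surface at z = 0. Lengths are in m, angles in rad, forces in N, time in s.
With the tool pointing down it reaches from about 0.325 to 0.9 m from the base axis. Payload 3.5 kg.
Tool frame: the origin (TCP) lies on the front face of the gripper's body, between the roots of the fingers; the fingertips stand 73 mm ahead of it and the grasp point (between the pads) lies 54 mm ahead of it; z points along the fingers, y is the direction in which the jaws open and shut (so a half turn about z gives the same grasp; the last joint's range is limited). The gripper opens to 85 mm and grips with 20 to 120 N. Pads are 22 mm wide; open, the fingers measure 114 mm over their backs; the gripper's body (76 mm by 85 mm) begins 54 mm behind the grasp point. The pads swing forward as they close: fully open they stand 13 mm farther back than shut.
Start: joints at [1.09, 0.276, -0.026, 1.268, 0, 1.467], TCP at [0.231, 0.581, 0.304] pointing down, gripper open.
Joint ranges: [-3.12, 3.12], [-0.85, 1.88], [-1.08, 1.24], [-1.95, 2.15], [-1.57, 1.53], [-3.14, 3.14]. Speed limits (rad/s): [2.57, 2.57, 3.14, 3.14, 3.14, 3.14].

INTERFACE

Orientations are given as a unit quaternion [w, x, y, z].
In Python, from workcell import bot gives the robot as it stands.
- The arm moves only by the tool jog_arm, never from a script. Its argument "series" is a list of rows, each an object of numbers: "x", "y", "z": the shift along the world's x, y, z in mm; "rx", "ry", "rz": the turn, a rotation vector about the world's x, y, z in rad; "gripper": the opening, from -1 (shut) to 1 (fully open), so that 0 is half open. In form: [{"x": .., "y": .., "z": .., "rx": .., "ry": .., "rz": .., "gripper": ..}, ...]. A call has 1 to 8 rows; each row shifts and turns the commanded pose from where the row before left it; what a row does not reach is not made up. A row lasts 1/12 s, in which the tool goes at most 41.7 mm and 7.16 degrees, less where a joint would pass 70% of its speed; a pose out of reach is approached as far as the arm can. A call is refused whole if a number of a shift passes 41.7 or a number of a turn 0.125, either way. A call with a gripper value outside its range is refused whole. The fingers move at their own pace and stop on an object; "grip_force" is the grip in N (left out, the last holds). Time passes only in rows, so rows that do not move let the fingers close. It gives the time, the measured TCP pose, the force and the opening at its end, in the units of the state.
- bot.get_obs(): the state, without advancing time (a new reading comes with each control period).
- bot.capture(name): name is "side" or "top"; returns a dict with "color" (384x512x3 uint8, red, green, blue), "depth" (384x512 float32, m along the optical axis (not along the pixel's ray), 0 where there is no reading), "mtx" (3x3 intrinsics, pixels), "rvec" (rotation vector, rad) and "tvec" (3), from world to camera coordinates, as OpenCV has them. Camera axes: x right, y down, z forward; pixel columns grow to the right and rows downward; lengths in m; the calibration is good to about 2 mm. A picture is of the moment at which its call begins.
- bot.job_done(): hands the job in, once; it reports no verdict.
The state is a dict: "time": time; "q": joint angles; "qd": joint speeds; "tau": joint torques, N m; "eef_pos": TCP position; "eef_rot": TCP orientation; "contact_force": force on the tool from outside, world axes, zero at the start; "moment": the same for the moment, N m; "opening": finger opening in m.
Only numpy, scipy, OpenCV 4.12 (cv2) and the standard library are available. Lean on these libraries where they do the work, as an engineer would, in place of code of your own. Each camera call takes 0.05 s, during which the arm holds its last target.

## Working session

There is one attempt and no reset: what is moved stays moved. The work goes in short steps, Python scripts to look and compute and a tool call to move; the robot and the scene stay as the last step left them, time stands still between calls to the robot, and variables do not carry over. Pictures are saved under pics/ and viewed, and the job is handed in when it is done.

Besides the shell and the picture viewer there is one more tool, called after "Call:" as a command line: name --argument value ..., lists and objects as JSON in quotes. jog_arm: Moves the arm, as the interface text tells. Its arguments: {"type":"object","properties":{"series":{"type":"array"},"grip_force":{"type":"number"}},"required":["series"]}

```bash
ls; mkdir -p pics
python3 - <<'E'
from workcell import bot
import cv2,numpy as np
print(bot.get_obs())
for n in ("side","top"):
    c=bot.capture(n); cv2.imwrite(f"pics/{n}0.png",cv2.resize(c["color"][:,:,::-1],(800,600),interpolation=cv2.INTER_CUBIC))
    R=cv2.Rodrigues(c["rvec"])[0]; print(n,c["mtx"],-R.T@np.ravel(c["tvec"]),R)
    np.savez(f"{n}0.npz",**c)
E
```

```text
pics
{'time': 0.0, 'q': array([ 1.08959264e+00,  2.77142500e-01, -2.79079300e-02,  1.26802384e+00,
        4.87458850e-06,  1.46742645e+00]), 'qd': array([-1.95282415e-03, -3.45035316e-03,  1.72747615e-03, -8.47582746e-04,
       -8.33796315e-04,  9.17882175e-05]), 'tau': array([-4.57892156e-05, -4.45507801e+01,  2.95202869e+01,  1.62138854e-02,
       -2.23584389e-04,  3.82445052e-06]), 'eef_pos': array([0.23026251, 0.58035353, 0.3027409 ]), 'eef_rot': array([-3.30520814e-04,  1.87795064e-01,  9.82207573e-01, -1.08996417e-03]), 'contact_force': array([-0.47176752,  0.23727769,  0.03384726]), 'moment': array([ 0.0059265 , -0.04993704,  0.00354859]), 'opening': 0.0853544542225436}
side [[351.18687372   0.         254.24373879]
 [  0.         351.18687372 190.61380903]
 [  0.           0.           1.        ]] [ 0.58387001 -0.72875014  0.85382582] [[ 0.99926339 -0.03383369 -0.01810969]
 [-0.03694758 -0.72068484 -0.69227757]
 [ 0.01037092  0.69243674 -0.72140405]]
top [[447.23147398   0.         254.85838565]
 [  0.         447.23147398 179.84039952]
 [  0.           0.           1.        ]] [ 0.51598533 -0.00222471  1.16420792] [[-0.02605186 -0.99935227 -0.02482633]
 [-0.99729891  0.02768839 -0.0680312 ]
 [ 0.06867454  0.02298693 -0.99737426]]
```

View pics/side0.png

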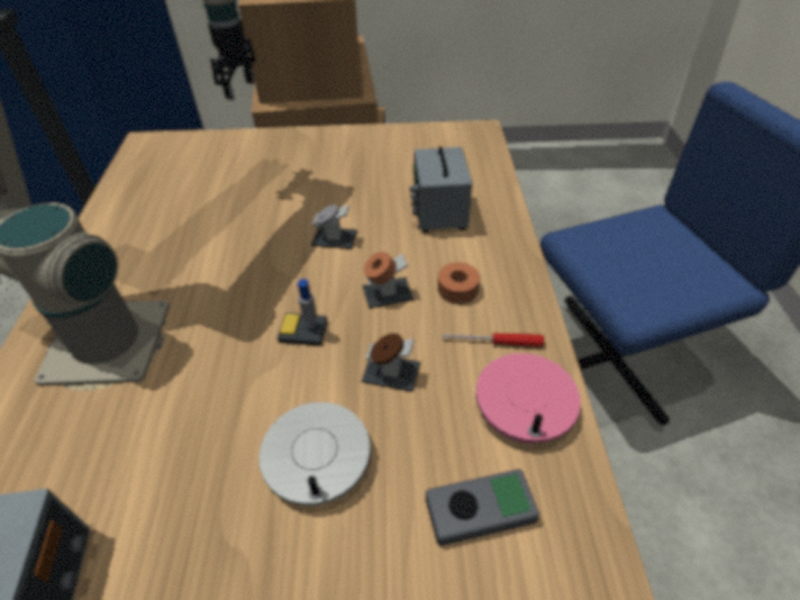

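View pics/top0.png

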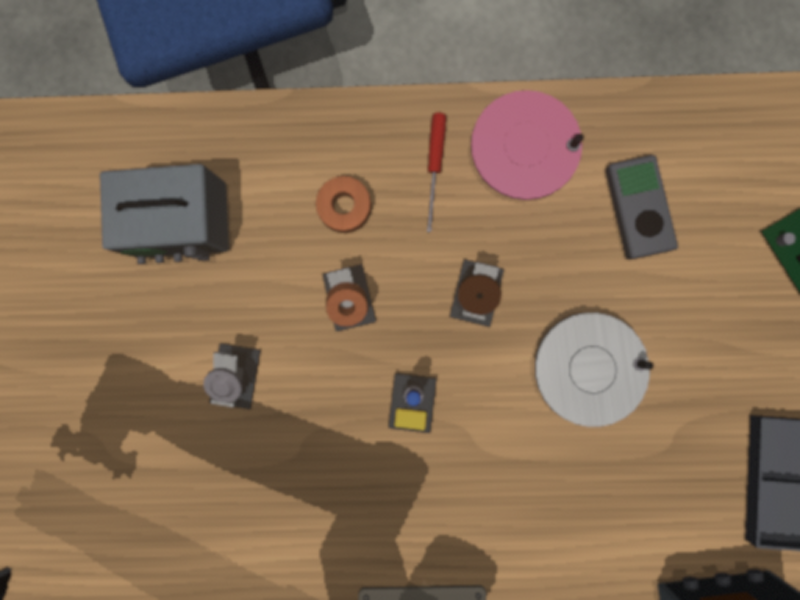

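The top view shows (800x600 px) the brown disc on its rest at (480,294), the small coil on its rest at (347,306), and a larger loose coil at (343,203). It also shows the cap at (222,385), the aluminium turntable at (592,368) with its knob at (643,363), the iron at (412,398), and the pink look-alike at (527,145).

Next I'll measure with depth.

```bash
cat > h.py <<'E'
import numpy as np,cv2
def load(n): return dict(np.load(n+".npz"))
def cloud(c):
    d=c["depth"];h,w=d.shape;K=c["mtx"];v,u=np.mgrid[:h,:w]
    p=np.stack([(u-K[0,2])/K[0,0]*d,(v-K[1,2])/K[1,1]*d,d],-1)
    R=cv2.Rodrigues(c["rvec"])[0];P=(p-np.ravel(c["tvec"]))@R
    P[d<=0]=np.nan;return P
def proj(c,X):
    return cv2.projectPoints(np.atleast_2d(np.float64(X)),c["rvec"],c["tvec"],c["mtx"],None)[0][:,0]
E
python3 - <<'E'
from h import *
np.set_printoptions(precision=4,suppress=True)
c=load("top0");P=cloud(c);col=c["color"]
S=512/800
def px(u,v): return P[int(v*S),int(u*S)]
for n,u,v in [("disc",472,290),("coil",335,306),("cap",222,385),("plate",592,368),("plate2",560,330),("knob",643,363),("iron",412,398),("bench",300,400),("bench2",700,350),("scope",150,230),("coil2",325,204)]:
    i,j=int(v*S),int(u*S); print(n,P[i,j],col[i,j])
    
# turntable: plate pts
Z=P[...,2]
m=(Z>.036)&(Z<.050)
lab=cv2.connectedComponents(m.astype(np.uint8))[1]
l=lab[int(340*S),int(565*S)]
q=P[lab==l];print("plate",len(q),q.mean(0),q.min(0),q.max(0),q.std(0))
cs,_=cv2.findContours((lab==l).astype(np.uint8),cv2.RETR_EXTERNAL,cv2.CHAIN_APPROX_NONE)
k=max(cs,key=len)[:,0];b=P[k[:,1],k[:,0]][:,:2]
A=np.c_[2*b,np.ones(len(b))];s=np.linalg.lstsq(A,(b**2).sum(1),rcond=None)[0]
print("centre",s[:2],np.sqrt(s[2]+s[:2]@s[:2]))
# local crops
for n,(u,v) in dict(disc=(480,294),coil=(347,306),cap=(225,378)).items():
    u=int(u*S);v=int(v*S);r=28
    print(n);cr=Z[v-r:v+r,u-r:u+r]
    cv2.imwrite(f"pics/c_{n}.png",cv2.resize(col[v-r:v+r,u-r:u+r,::-1],(560,560),interpolation=cv2.INTER_NEAREST))
    print((cr[::4,::3]*1000).round().astype(int))
E
python3 -c "
import cv2,numpy as np
cv2.imwrite('pics/crops.png',np.hstack([cv2.resize(cv2.imread(f'pics/c_{n}.png'),(266,266)) for n in('disc','coil','cap')]))"
```

```text
disc [ 0.5747 -0.0907  0.0845] [78 50 33]
coil [0.5558 0.121  0.0976] [144  89  61]
cap [0.438  0.299  0.0845] [119 113 115]
plate [ 0.4478 -0.2778  0.0423] [176 174 170]
plate2 [ 0.5084 -0.2312  0.0415] [172 170 166]
knob [ 0.4555 -0.3464  0.0826] [32 28 25]
iron [0.4179 0.0072 0.1459] [ 63  87 144]
bench [0.4034 0.192  0.0026] [155 123  88]
bench2 [ 0.4689 -0.4682 -0.0008] [153 122  87]
scope [0.673  0.3884 0.1423] [108 112 114]
coil2 [0.7232 0.1392 0.0435] [162 100  69]
plate 4116 [ 0.4457 -0.2777  0.0429] [ 0.3565 -0.367   0.036 ] [ 0.5348 -0.1897  0.0495] [0.0451 0.0444 0.0021]
centre [ 0.446  -0.2773] 0.08781901059756259
disc
[[  0  -2   1   3   1   5   1   4   0   2  -2   0   0   1  -2  -3   3  -3
    4]
 [  4   4   6   0  -2   0  -2  -1  -1   2   0   0  -2   4   6  -1  -1   1
   -3]
 [  1   1  -1   0   1   1  10   7   9  94  87   2   1   0   4   2   1   4
   -5]
 [  1   2   8  -2  -1   3  11   8  86  85  88  87  89  89   9  -1   4   0
    2]
 [  2   1  -2   3   3  11  15  84  91  91  94  88  83  10   9  -4   3  -3
    3]
 [  2   2   0   0   4   7  87  84  89  91  91  92  92  
[... 6682 characters left out ...]
0 93 90  9  9 15 14  8 11  9  9 -1  1]
 [ 2  1  1  4 -2  0  0 89 88 89 91 91  8  8  9  7 10 -1  2]
 [ 1  2  0  2  3  1  1 80 85 82 84 85  8  7 10  8 11  2  4]
 [ 3 -1  1  1  1  4 85 87 92 90 87 81 42  9 11  7  1  2  2]
 [ 1  1 -4  3  4 77 84 81 84 87 86 83 81  9  8  8  4  0 -1]
 [ 0  0 -2 -2  2 75 79 87 87 88 83 80 78 10  3  8  4  2 -3]
 [ 1  2 -1  1 -1 70 70 83 80 78 77 76 75  9  7 10  2  4  5]
 [ 0  2  2  3  1  4 63 62 68 75 69 67 12  5  9  7  1  4  0]
 [ 2  3  1  1  3  2  8 57 60 57 60 51  7 10  8  1 -1 -2  3]
 [ 4  1  0  2  0  3  0  1  1  2  0  1 -2  1 11  4  2  4  3]
 [ 1  1 -2  2  4  1  2  1  1  0  1  1  1  2  0  0  3 -3  1]]<stdin>:24: RuntimeWarning: invalid value encountered in cast
```

View pics/crops.png

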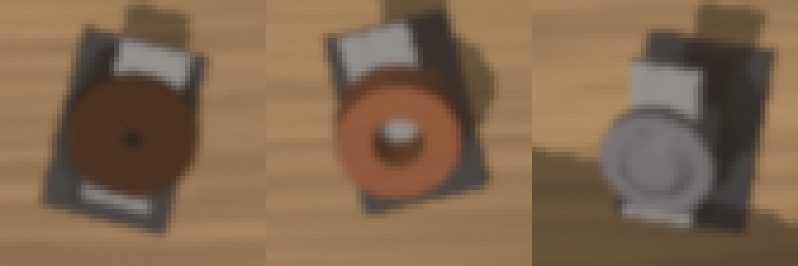

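```bash
cat >> h.py <<'E'
from scipy.optimize import least_squares,minimize
def circ3(c,n,r,k=72):
    a=np.cross(n,[0,1,0]);a/=np.linalg.norm(a);b=np.cross(n,a);t=np.linspace(0,2*np.pi,k,endpoint=False)[:,None]
    return c+r*(np.cos(t)*a+np.sin(t)*b)
def sil(cam,base,n,segs,sh,up=4):
    m=np.zeros((sh[0]*up,sh[1]*up),np.uint8)
    for r,z0,z1 in segs:
        X=np.r_[circ3(base+n*z0,n,r),circ3(base+n*z1,n,r)]
        h=cv2.convexHull(np.float32((proj(cam,X)+.5)*up))
        cv2.fillConvexPoly(m,np.int32(np.round(h*16)),1,shift=4)
    return m
E
python3 - <<'E'
from h import *
np.set_printoptions(precision=4,suppress=True)
S=512/800
c=load("top0");P=cloud(c);col=c["color"].astype(float);Z=P[...,2]
s=load("side0");Ps=cloud(s);cs=s["color"].astype(float)
# side mapping checks
for n,u,v in [("disc",388,348),("coil",370,268),("cap",325,213),("plate",315,450),("plate",290,430),("plate",350,450),("bench",430,430),("bench",250,250)]:
    print(n,Ps[int(v*S),int(u*S)],cs[int(v*S),int(u*S)])
def fit(P,m,it=6,tol=.006):
    q=P[m];
    for _ in range(it):
        o=q.mean(0);n=np.linalg.svd(q-o)[2][2];n*=np.sign(n[2])
        a=P[m];q=a[abs((a-o)@n)<tol]
    return o,n,len(q),((q-o)@n).std()
rb=col[...,0]/(col[...,2]+1);rbs=cs[...,0]/(cs[...,2]+1)
def near(P,xy,r): return np.hypot(P[...,0]-xy[0],P[...,1]-xy[1])<r
for n,xy in dict(disc=(.572,-.095),coil=(.552,.104),cap=(.437,.297)).items():
    for nm,PP,R,C in(("top",P,rb,col),("side",Ps,rbs,cs)):
        m=near(PP,xy,.06)&(PP[...,2]>.045)
        if n!="cap": m&=R>1.55
        m=cv2.erode(m.astype(np.uint8),np.ones((3,3)))>0
        o,nn,k,sd=fit(PP,m)
        print(n,nm,m.sum(),k,"c",o,"n",nn,"tilt",np.degrees(np.arccos(nn[2])),"az",np.degrees(np.arctan2(-nn[1],-nn[0])),sd)
# rest feet: dark pixels z 4..13mm near
for n,xy in dict(a=(.572,-.095),b=(.552,.104),c=(.437,.287)).items():
    m=near(P,xy,.085)&(Z<.03)&(col.max(-1)<75)&((col.max(-1)-col.min(-1))<25)
    m8=m.astype(np.uint8);print(n,m.sum(),P[m].mean(0),P[m].min(0),P[m].max(0))
    q=np.float32(P[m][:,:2]*1000);r=cv2.minAreaRect(q);print(r)
E
```

```text
disc [ 0.5733 -0.1075  0.0801] [67. 45. 31.]
coil [0.5394 0.0993 0.0851] [160. 104.  71.]
cap [0.4379 0.2941 0.0808] [135. 132. 135.]
plate [ 0.4494 -0.2866  0.0448] [186. 188. 184.]
plate [ 0.4041 -0.2451  0.0407] [177. 180. 175.]
plate [ 0.5074 -0.2876  0.042 ] [182. 185. 181.]
bench [ 0.6421 -0.2313 -0.001 ] [175. 145. 106.]
bench [0.253  0.2648 0.0009] [170. 142. 102.]
disc top 432 431 c [ 0.567  -0.1008  0.078 ] n [-0.4953  0.1454  0.8564] tilt 31.080549068000064 az -16.36050753249765 0.0017461345723639606
disc side 205 205 c [ 0.5709 -0.1074  0.0785] n [-0.4859  0.1422  0.8624] tilt 30.415209327222147 az -16.311636109900757 0.0010629521057766915
coil top 404 356 c [0.5554 0.1051 0.0952] n [-0.4845 -0.104   0.8686] tilt 29.703829440130555 az 12.110363644723174 0.001999175689091607
coil side 214 158 c [0.5577 0.0947 0.0926] n [-0.4829 -0.1237  0.8669] tilt 29.90216942235611 az 14.370765526370114 0.0021464136490978955
cap top 504 412 c [0.4483 0.2984 0.0814] n [-0.3047  0.0472  0.9513] tilt 17.960619371351296 az -8.808896566784249 0.0032713785139080525
cap side 144 106 c [0.4515 0.2857 0.0808] n [-0.2432 -0.1891  0.9514] tilt 17.94352456410263 az 37.86552348320295 0.002978977600037105
a 159 [ 0.5745 -0.0902  0.009 ] [ 0.5215 -0.1446  0.0032] [ 0.6233 -0.0648  0.0146]
((573.1678466796875, -103.2039794921875), (64.1300048828125, 92.05941009521484), 73.50556945800781)
b 156 [0.5879 0.0848 0.0087] [0.5318 0.0691 0.0028] [0.6233 0.1041 0.0141]
((577.9381713867188, 84.06600952148438), (94.00259399414062, 19.724395751953125), 13.262248992919922)
c 446 [0.4526 0.2831 0.0093] [0.3931 0.2609 0.0021] [0.4968 0.3229 0.0299]
((445.7619934082031, 298.02593994140625), (64.60735321044922, 98.45106506347656), 80.28401184082031)
```

Run:
```python
from h import *
np.set_printoptions(precision=4,suppress=True)
cams={k:load(k+"0") for k in("top","side")}
cl={k:cloud(v) for k,v in cams.items()}
def near(P,xy,r): return np.hypot(P[...,0]-xy[0],P[...,1]-xy[1])<r
specs=dict(disc=(np.array([.570,-.1022,.0685]),-16.4,[(.034,0,.010)],.010),coil=(np.array([.567,.108,.0695]),13.2,[(.032,0,.030)],.030))
for n,(b0,yaw,segs,t) in specs.items():
    y=np.radians(yaw);nn=np.array([-.5*np.cos(y),-.5*np.sin(y),.866])
    masks={};pl=[]
    for k,c in cams.items():
        C=c["color"].astype(np.float32);P=cl[k]
        U=cv2.resize(C,None,fx=4,fy=4,interpolation=cv2.INTER_LINEAR)
        rb=U[...,0]/(U[...,2]+1)
        sat=(U[...,0]-U[...,2])
        reg=cv2.resize((near(P,b0[:2],.075)).astype(np.uint8),None,fx=4,fy=4,interpolation=cv2.INTER_NEAREST)>0
        if n=="coil": m=reg&(rb>1.85)
        else: m=reg&(U[...,0]<112)&(rb>1.6)
        zz=cv2.resize(cv2.dilate(np.nan_to_num(P[...,2]).astype(np.float32),np.ones((3,3))),None,fx=4,fy=4,interpolation=cv2.INTER_NEAREST)
        m&=zz>.045
        m=cv2.morphologyEx(m.astype(np.uint8),cv2.MORPH_CLOSE,np.ones((9,9)))
        l,lab,st,ce=cv2.connectedComponentsWithStats(m);i=1+np.argmax(st[1:,4]);m=(lab==i).astype(np.uint8)
        cc,_=cv2.findContours(m,cv2.RETR_EXTERNAL,cv2.CHAIN_APPROX_NONE);m[:]=0;cv2.drawContours(m,cc,-1,1,-1)
        masks[k]=m
        sm=cv2.resize(m,None,fx=.25,fy=.25,interpolation=cv2.INTER_AREA)
        q=P[(sm>0)];q=q[q[:,2]>.045]
        d=(q-b0)@nn; q=q[abs(d-t)<.007]; pl.append(((q-b0)@nn).mean())
    print(n,"plane offsets",pl)
    def cost(x,full=False):
        b=b0+x;tot=0;o=[]
        for k,c in cams.items():
            M=sil(c,b,nn,segs,c["depth"].shape);a=(M&masks[k]).sum();u=(M|masks[k]).sum();tot+=1-a/u;o.append(1-a/u)
        o.append(M.sum()/masks[k].sum())
        e=((x@nn-(np.mean(pl)-t))/.002)**2*.02
        return o if full else tot+e
    r=minimize(cost,[0,0,0],method="Nelder-Mead",options=dict(initial_simplex=np.array([[0,0,0],[.006,0,0],[0,.006,0],[0,0,.006]]),xatol=1e-4,maxiter=150))
    b=b0+r.x;print(n,"base",b,"n",nn,r.fun,cost(r.x,True))
    for k,c in cams.items():
        U=cv2.resize(c["color"],None,fx=4,fy=4);cc,_=cv2.findContours(sil(c,b,nn,segs,c["depth"].shape),0,2);cv2.drawContours(U,cc,-1,(0,255,0),1)
        cc,_=cv2.findContours(masks[k],0,2);cv2.drawContours(U,cc,-1,(0,0,255),1)
        u,v=(proj(c,b)[0]*4).astype(int);cv2.imwrite(f"pics/f_{n}_{k}.png",cv2.resize(U[v-110:v+110,u-110:u+110,::-1],(300,300)))
I=[[cv2.imread(f"pics/f_{n}_{k}.png") for n in specs] for k in cams]
cv2.imwrite("pics/fits.png",np.vstack([np.hstack(r) for r in I]))
```

```text
disc plane offsets [np.float64(0.009686592236872661), np.float64(0.007348945709450495)]
disc base [ 0.5709 -0.1027  0.0669] n [-0.4797  0.1412  0.866 ] 0.34888759470608005 [np.float64(0.11283297883115573), np.float64(0.23531591624976844), np.float64(1.3077295856554398)]
coil plane offsets [np.float64(0.02827244640574726), np.float64(0.02668645106900446)]
coil base [0.5658 0.108  0.0658] n [-0.4868 -0.1142  0.866 ] 0.30651174800318826 [np.float64(0.10283722281398278), np.float64(0.20365722481176052), np.float64(1.2532044074657072)]
```

View pics/fits.png

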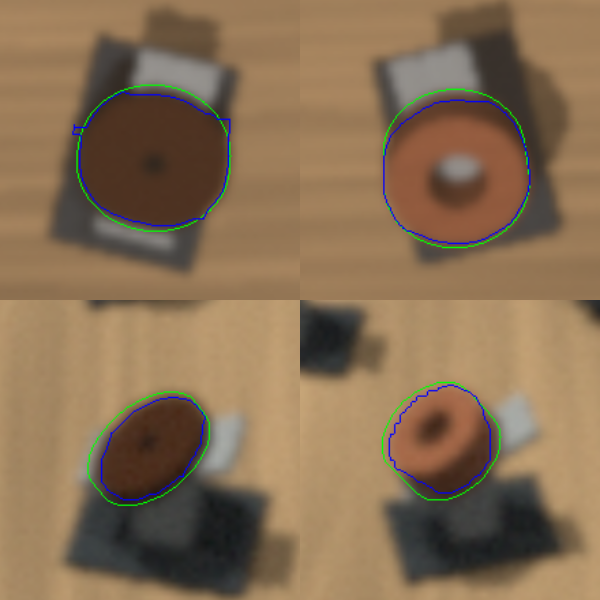

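```bash
cat > fit2.py <<'E'
from h import *
np.set_printoptions(precision=4,suppress=True)
cams={k:load(k+"0") for k in("top","side")}
cl={k:cloud(v) for k,v in cams.items()}
specs=dict(disc=((.571,-.1027),-16.4,.034,.010,0,0),coil=((.566,.108),13.2,.032,.030,0,.013),cap=((.44,.295),-9.7,.030,.010,.013,0))
def model(n,x,cams_=("top","side"),full=False):
    (bx,by),yaw0,R,t,rb,rh=specs[n]
    yaw=np.radians(x[3]);nn=np.array([-.5*np.cos(yaw),-.5*np.sin(yaw),.866]);u=np.array([.866*np.cos(yaw),.866*np.sin(yaw),.5]);w=np.cross(nn,u)
    cost=0
    for k in cams_:
        P=cl[k];m=np.hypot(P[...,0]-bx,P[...,1]-by)<.075
        # ray-plane rendered: for every pixel, intersect with model surfaces in order
        q=P[m];o=-cv2.Rodrigues(cams[k]["rvec"])[0].T@np.ravel(cams[k]["tvec"])
        d=q-o;L=np.linalg.norm(d,axis=1);d/=L[:,None]
        ou=np.array([(o-x[:3])@u,(o-x[:3])@w,(o-x[:3])@nn]);D=np.c_[d@u,d@w,d@nn]
        best=np.full(len(q),np.inf)
        def plane(h,cond):
            s=(h-ou[2])/D[:,2];p=ou+s[:,None]*D
            ok=cond(p[:,0],p[:,1])&(s>0);best[ok]=np.minimum(best[ok],s[ok])
        def cyl(r,h0,h1):
            a=D[:,0]**2+D[:,1]**2;b=ou[0]*D[:,0]+ou[1]*D[:,1];c=ou[0]**2+ou[1]**2-r*r
            dd=b*b-a*c;ok=dd>0;s=np.where(ok,(-b-np.sqrt(np.where(ok,dd,0)))/a,np.inf);h=ou[2]+np.where(ok,s,0)*D[:,2]
            ok&=(h>h0)&(h<h1);best[ok]=np.minimum(best[ok],s[ok])
        plane(t,lambda a,b:(a*a+b*b<R*R)&(a*a+b*b>=rh*rh));cyl(R,0,t)
        if rb: plane(t+.006,lambda a,b:a*a+b*b<rb*rb);cyl(rb,t,t+.006)
        plane(0,lambda a,b:(abs(b-x[5])<.018)&(abs(a-x[4])<.044))
        h=q[:,2];pred=np.isfinite(best)
        e=np.where(pred,np.minimum(abs(best-L)/.003,4),np.where(h>.045,4,1.0 if False else np.minimum(0*h,0)))
        cost+=np.nansum(e)/len(q)
    return cost
if __name__=="__main__":
  for n in specs:
    for cs in(("top","side"),("top",),("side",)):
        s=specs[n];x0=np.array([*s[0],.067,s[1],.003,0.])
        f=lambda x:model(n,x,cs)+((x[3]-s[1])/1.5)**2*.003+(x[5]/.002)**2*.003
        best=None
        for k in range(3):
            sx=np.vstack([x0]+[x0+np.eye(6)[i]*[.005,.005,.004,2,.006,.003][i]*(-1)**k for i in range(6)])
            r=minimize(f,x0,method="Nelder-Mead",options=dict(initial_simplex=sx,maxiter=500,xatol=1e-5,fatol=1e-5));x0=r.x
        print(n,cs,"base",r.x[:3],"yaw",r.x[3],"board mid u,w",r.x[4:],r.fun)
E
python3 fit2.py
```

```text
disc ('top', 'side') base [ 0.5716 -0.1028  0.0676] yaw -15.598597290145834 board mid u,w [ 0.0059 -0.0001] 0.5664567565486012
disc ('top',) base [ 0.5707 -0.1022  0.0686] yaw -16.160840866113546 board mid u,w [0.0068 0.0004] 0.20638757428602303
disc ('side',) base [ 0.5739 -0.1038  0.0681] yaw -16.328767770107063 board mid u,w [ 0.0082 -0.0013] 0.23340540798380813
coil ('top', 'side') base [0.5679 0.1069 0.0672] yaw 13.44215043705184 board mid u,w [ 0.0075 -0.0005] 0.7607022543810562
coil ('top',) base [0.5668 0.1076 0.0673] yaw 12.635374629990817 board mid u,w [ 0.0087 -0.0002] 0.26278044723242044
coil ('side',) base [0.5692 0.1054 0.0669] yaw 13.2489320545853 board mid u,w [ 0.0085 -0.0018] 0.3625405069692632
cap ('top', 'side') base [0.4408 0.3017 0.0662] yaw -9.147339218462296 board mid u,w [ 0.0111 -0.0005] 0.7533678062862077
cap ('top',) base [0.4398 0.3022 0.0669] yaw -10.112906823602149 board mid u,w [ 0.0125 -0.0005] 0.20470036019175478
cap ('side',) base [0.4429 0.299  0.0658] yaw -9.63037607523806 board mid u,w [ 0.0149 -0.0016] 0.3936054008595582
```

Run:
```python
from h import *
np.set_printoptions(precision=4,suppress=True)
def plane(c,uv,z):
    R=cv2.Rodrigues(c["rvec"])[0];o=-R.T@np.ravel(c["tvec"]);K=c["mtx"]
    d=np.c_[(uv[:,0]-K[0,2])/K[0,0],(uv[:,1]-K[1,2])/K[1,1],np.ones(len(uv))]@R
    return o+((z-o[2])/d[:,2])[:,None]*d
for k in("top","side"):
    c=load(k+"0");P=cloud(c);C=c["color"].astype(float)
    m=(np.hypot(P[...,0]-.446,P[...,1]+.277)<.11)&(C.min(-1)>110)&((C.max(-1)-C.min(-1))<25)
    m=cv2.morphologyEx(m.astype(np.uint8),cv2.MORPH_CLOSE,np.ones((9,9)))
    cc,_=cv2.findContours(m,0,1);q=max(cc,key=len)[:,0].astype(float)
    b=plane(c,q,.042)[:,:2]
    r=least_squares(lambda x:np.hypot(b[:,0]-x[0],b[:,1]-x[1])-x[2],[.446,-.277,.09],loss="soft_l1",f_scale=.001)
    print(k,r.x)
    kn=(np.hypot(P[...,0]-.4555,P[...,1]+.3505)<.03)&(C.max(-1)<80)
    q=P[kn&(P[...,2]>.076)];print("knob",kn.sum(),len(q),q.mean(0) if len(q) else 0)
    v,u=np.nonzero(kn&(P[...,2]>.05));print(u.min(),u.max(),v.min(),v.max(), P[kn][:,2].max())
    ct=proj(c,[[r.x[0],r.x[1],.042]])[0].astype(int)
    U=cv2.resize(c["color"][ct[1]-50:ct[1]+50,ct[0]-50:ct[0]+50],(400,400),interpolation=cv2.INTER_CUBIC)
    t=np.linspace(0,6.28,100)
    for rr in(.0375,.09):
        X=np.c_[r.x[0]+rr*np.cos(t),r.x[1]+rr*np.sin(t),0*t+.042];pp=((proj(c,X)-(ct-50)+.5)*4)
        cv2.polylines(U,[np.int32(pp)],True,(255,0,0),1)
    cv2.imwrite(f"pics/tt_{k}.png",U[:,:,::-1])
cv2.imwrite("pics/tt.png",np.hstack([cv2.imread("pics/tt_top.png"),cv2.imread("pics/tt_side.png")]))
from scipy.spatial.transform import Rotation as Ro
print(Ro.from_quat([.1878,.9822,0,0]).as_matrix())
```

```text
top [ 0.4454 -0.2793  0.0882]
knob 49 27 [ 0.4525 -0.3517  0.0861]
407 417 230 235 0.09011975357260937
side [ 0.4492 -0.2833  0.0881]
knob 57 22 [ 0.4562 -0.3598  0.0848]
198 204 305 316 0.08856614428296299
[[-0.9295  0.3689  0.    ]
 [ 0.3689  0.9295  0.    ]
 [ 0.      0.     -1.    ]]
```

View pics/tt.png

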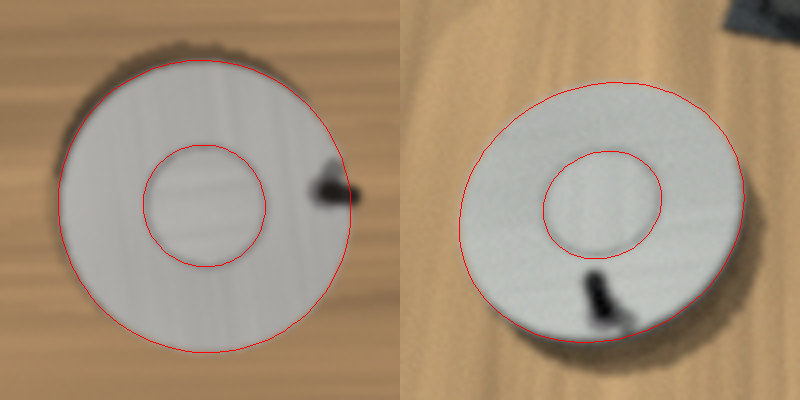

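Call:
jog_arm --series '[{"x": 16, "y": -30, "z": -35, "gripper": 1}, {"x": 16, "y": -30, "z": -35}, {"x": 16, "y": -30, "z": -35}, {"x": 16, "y": -30, "z": -35}, {"x": 6, "y": -10, "z": -35}, {"z": -20}, {"z": -8}, {"z": 0}]' --grip_force 40

```text
schema error: expected keys x, y, z, rx, ry, rz, gripper
```

The plate centre comes out at about (0.447,-0.281), and the engraved circle fits well in both views, at (205,205) in the left half and (602,205) in the right. The two cameras disagree by about 4 mm, which I'll resolve once the gripper is in view. First I'll touch off on the bench to find where the fingertips are.

Call:
jog_arm --series '[{"x": 16, "y": -30, "z": -20, "rx": 0, "ry": 0, "rz": 0, "gripper": 1}, {"x": 16, "y": -30, "z": -20, "rx": 0, "ry": 0, "rz": 0, "gripper": 1}, {"x": 16, "y": -30, "z": -20, "rx": 0, "ry": 0, "rz": 0, "gripper": 1}, {"x": 16, "y": -30, "z": -20, "rx": 0, "ry": 0, "rz": 0, "gripper": 1}, {"x": 6, "y": -10, "z": -40, "rx": 0, "ry": 0, "rz": 0, "gripper": 1}, {"x": 0, "y": 0, "z": -40, "rx": 0, "ry": 0, "rz": 0, "gripper": 1}, {"x": 0, "y": 0, "z": -40, "rx": 0, "ry": 0, "rz": 0, "gripper": 1}, {"x": 0, "y": 0, "z": -20, "rx": 0, "ry": 0, "rz": 0, "gripper": 1}]' --grip_force 40

```text
time: 0.77
eef_pos: [0.2986, 0.4477, 0.0793]
eef_rot: [-0.002, 0.188, 0.982, -0.003]
contact_force: [-0.4, -0.1, 0.2]
opening: 0.0853
```

Call:
jog_arm --series '[{"x": 0, "y": 0, "z": 0, "rx": 0, "ry": 0, "rz": 0, "gripper": 1}, {"x": 0, "y": 0, "z": -3, "rx": 0, "ry": 0, "rz": 0, "gripper": 1}]'

```text
time: 0.93
eef_pos: [0.3, 0.4502, 0.0801]
eef_rot: [-0.001, 0.188, 0.982, -0.001]
contact_force: [-0.1, 0.2, 1.0]
opening: 0.0855
```

Call:
jog_arm --series '[{"x": 0, "y": 0, "z": -3, "rx": 0, "ry": 0, "rz": 0, "gripper": 1}]'

```text
time: 1.02
eef_pos: [0.3014, 0.4521, 0.0791]
eef_rot: [0.001, 0.188, 0.982, 0.001]
contact_force: [-0.6, 0.5, 0.8]
opening: 0.0852
```

Call:
jog_arm --series '[{"x": 0, "y": 0, "z": -3, "rx": 0, "ry": 0, "rz": 0, "gripper": 1}]'

```text
time: 1.1
eef_pos: [0.3018, 0.4526, 0.0768]
eef_rot: [0.001, 0.188, 0.982, 0.002]
contact_force: [1.0, 0.1, -0.3]
opening: 0.0854
```

Call:
jog_arm --series '[{"x": 0, "y": 0, "z": -2, "rx": 0, "ry": 0, "rz": 0, "gripper": 1}, {"x": 0, "y": 0, "z": 0, "rx": 0, "ry": 0, "rz": 0, "gripper": 1}]'

```text
time: 1.27
eef_pos: [0.301, 0.4517, 0.0739]
eef_rot: [0.001, 0.188, 0.982, 0.001]
contact_force: [0.4, 0.6, -0.5]
opening: 0.0853
```

Call:
jog_arm --series '[{"x": 0, "y": 0, "z": -3, "rx": 0, "ry": 0, "rz": 0, "gripper": 1}, {"x": 0, "y": 0, "z": -1, "rx": 0, "ry": 0, "rz": 0, "gripper": 1}]'

```text
time: 1.43
eef_pos: [0.3007, 0.4512, 0.0693]
eef_rot: [0.0, 0.188, 0.982, 0.0]
contact_force: [-0.1, -0.6, -0.5]
opening: 0.0857
```

Call:
jog_arm --series '[{"x": 0, "y": 0, "z": -3, "rx": 0, "ry": 0, "rz": 0, "gripper": 1}, {"x": 0, "y": 0, "z": -1, "rx": 0, "ry": 0, "rz": 0, "gripper": 1}]'

```text
time: 1.6
eef_pos: [0.3004, 0.4508, 0.0646]
eef_rot: [-0.0, 0.188, 0.982, -0.0]
contact_force: [0.4, 0.4, -0.1]
opening: 0.0851
```

Call:
jog_arm --series '[{"x": 0, "y": 0, "z": -3, "rx": 0, "ry": 0, "rz": 0, "gripper": 1}, {"x": 0, "y": 0, "z": -1, "rx": 0, "ry": 0, "rz": 0, "gripper": 1}]'

```text
time: 1.77
eef_pos: [0.3004, 0.4507, 0.0604]
eef_rot: [-0.0, 0.188, 0.982, -0.0]
contact_force: [0.2, -0.1, 0.4]
opening: 0.0854
```

Call:
jog_arm --series '[{"x": 0, "y": 0, "z": -1.5, "rx": 0, "ry": 0, "rz": 0, "gripper": 1}, {"x": 0, "y": 0, "z": -0.5, "rx": 0, "ry": 0, "rz": 0, "gripper": 1}]'

```text
time: 1.93
eef_pos: [0.3005, 0.4509, 0.0594]
eef_rot: [-0.0, 0.188, 0.982, -0.0]
contact_force: [-2.3, -3.5, 11.3]
opening: 0.0859
```

The bare tips touch at a TCP height of 0.060 m, so they are 60 mm ahead when open and 73 mm ahead when shut. Now on to the disc.

Call:
jog_arm --series '[{"x": 0, "y": 0, "z": 40, "rx": 0, "ry": 0, "rz": 0, "gripper": 1}, {"x": 0, "y": 0, "z": 40, "rx": 0, "ry": 0, "rz": 0, "gripper": 1}, {"x": 0, "y": 0, "z": 40, "rx": 0, "ry": 0, "rz": 0, "gripper": 1}, {"x": 0, "y": 0, "z": 40, "rx": 0, "ry": 0, "rz": 0, "gripper": 1}, {"x": 12, "y": -30, "z": 21, "rx": 0, "ry": 0, "rz": 0, "gripper": 1}, {"x": 14.1, "y": -36.1, "z": 0, "rx": 0, "ry": 0, "rz": 0, "gripper": 1}, {"x": 14.1, "y": -36.1, "z": 0, "rx": 0, "ry": 0, "rz": 0, "gripper": 1}, {"x": 14.1, "y": -36.1, "z": 0, "rx": 0, "ry": 0, "rz": 0, "gripper": 1}]'

```text
time: 2.6
eef_pos: [0.3553, 0.3116, 0.2408]
eef_rot: [0.001, 0.187, 0.982, 0.001]
contact_force: [1.0, 0.2, 0.6]
opening: 0.0856
```

Call:
jog_arm --series '[{"x": 14.1, "y": -36.1, "z": 0, "rx": 0, "ry": 0, "rz": 0, "gripper": 1}, {"x": 14.1, "y": -36.1, "z": 0, "rx": 0, "ry": 0, "rz": 0, "gripper": 1}, {"x": 14.1, "y": -36.1, "z": 0, "rx": 0, "ry": 0, "rz": 0, "gripper": 1}, {"x": 14.1, "y": -36.1, "z": 0, "rx": 0, "ry": 0, "rz": 0, "gripper": 1}, {"x": 14.1, "y": -36.1, "z": 0, "rx": 0, "ry": 0, "rz": 0.096, "gripper": 1}, {"x": 14.1, "y": -36.1, "z": 0, "rx": -0.0292, "ry": -0.1005, "rz": 0, "gripper": 1}, {"x": 14.1, "y": -36.1, "z": 0, "rx": -0.0292, "ry": -0.1005, "rz": 0, "gripper": 1}, {"x": 14.1, "y": -36.1, "z": 0, "rx": -0.0292, "ry": -0.1005, "rz": 0, "gripper": 1}]'

```text
time: 3.27
eef_pos: [0.4687, 0.0217, 0.2406]
eef_rot: [0.158, 0.139, 0.977, -0.023]
contact_force: [1.6, 0.5, -0.8]
opening: 0.0853
```

Call:
jog_arm --series '[{"x": 14.1, "y": -36.1, "z": 0, "rx": -0.0292, "ry": -0.1005, "rz": 0, "gripper": 1}, {"x": 14.1, "y": -36.1, "z": 0, "rx": -0.0292, "ry": -0.1005, "rz": 0, "gripper": 1}, {"x": 14.1, "y": -36.1, "z": 0, "rx": 0, "ry": 0, "rz": 0, "gripper": 1}, {"x": 0, "y": 0, "z": -30, "rx": 0, "ry": 0, "rz": 0, "gripper": 1}, {"x": 0, "y": 0, "z": -30, "rx": 0, "ry": 0, "rz": 0, "gripper": 1}, {"x": 0, "y": 0, "z": 0, "rx": 0, "ry": 0, "rz": 0, "gripper": 1}]'

```text
time: 3.77
eef_pos: [0.505, -0.0841, 0.1733]
eef_rot: [0.25, 0.137, 0.958, -0.036]
contact_force: [-2.7, 0.1, -1.6]
opening: 0.0854
```

```bash
cat > st.py <<'E'
from workcell import bot
from h import *
from scipy.spatial.transform import Rotation as Ro
import sys
np.set_printoptions(precision=4,suppress=True)
o=bot.get_obs();q=o["eef_rot"];R=Ro.from_quat([q[1],q[2],q[3],q[0]])
print("t",o["time"],"pos",o["eef_pos"],"F",o["contact_force"],"open",o["opening"]);print("z",R.as_matrix()[:,2],"y",R.as_matrix()[:,1],"q",o["q"])
if len(sys.argv)>1:
    for n in("top","side"):
        c=bot.capture(n);np.savez(f"{n}_{sys.argv[1]}.npz",**c);cv2.imwrite(f"pics/{n}_{sys.argv[1]}.png",cv2.resize(c["color"][:,:,::-1],(800,600),interpolation=cv2.INTER_CUBIC))
E
python3 st.py 1
```

```text
t 3.7667 pos [ 0.505  -0.0841  0.1733] F [-2.694   0.0776 -1.61  ] open 0.08543585079258677
z [ 0.4687 -0.1372 -0.8727] y [ 0.2803  0.9599 -0.0004] q [-0.2932 -0.0304 -0.7827  0.3084  0.0042 -0.0082]
```

View pics/side_1.png

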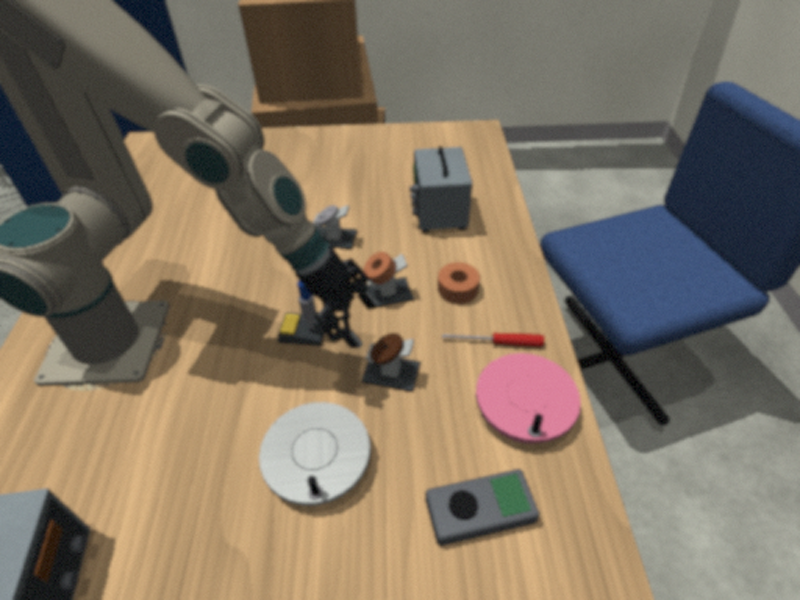

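```bash
python3 st.py
```

```text
t 3.8667 pos [ 0.5085 -0.0841  0.1783] F [0.4922 0.4336 0.2926] open 0.08572095040077925
z [ 0.4762 -0.1384 -0.8683] y [ 0.2784  0.9605 -0.0004] q [-0.2912 -0.0344 -0.7767  0.3095  0.0041 -0.0081]
```

Call:
jog_arm --series '[{"x": 10, "y": -3, "z": -18, "rx": 0, "ry": 0, "rz": 0, "gripper": 1}, {"x": 10, "y": -3, "z": -18, "rx": 0, "ry": 0, "rz": 0, "gripper": 1}, {"x": 9, "y": -3, "z": -18, "rx": 0, "ry": 0, "rz": 0, "gripper": 1}, {"x": 0, "y": 0, "z": 0, "rx": 0, "ry": 0, "rz": 0, "gripper": 1}, {"x": 0, "y": 0, "z": 0, "rx": 0, "ry": 0, "rz": 0, "gripper": 1}]' --grip_force 35

```text
time: 4.28
eef_pos: [0.5399, -0.0931, 0.127]
eef_rot: [0.256, 0.135, 0.956, -0.036]
contact_force: [0.4, 0.4, 0.7]
opening: 0.0856
```

Call:
jog_arm --series '[{"x": 0, "y": 0, "z": 0, "rx": 0, "ry": 0, "rz": 0, "gripper": -1}, {"x": 0, "y": 0, "z": 0, "rx": 0, "ry": 0, "rz": 0, "gripper": -1}, {"x": 0, "y": 0, "z": 0, "rx": 0, "ry": 0, "rz": 0, "gripper": -1}, {"x": 0, "y": 0, "z": 0, "rx": 0, "ry": 0, "rz": 0, "gripper": -1}, {"x": 0, "y": 0, "z": 0, "rx": 0, "ry": 0, "rz": 0, "gripper": -1}]'

```text
time: 4.7
eef_pos: [0.5398, -0.0933, 0.1282]
eef_rot: [0.258, 0.135, 0.956, -0.037]
contact_force: [-3.8, 2.8, 7.7]
opening: 0.0663
```

```bash
python3 st.py 2
```

```text
t 4.7 pos [ 0.5398 -0.0933  0.1282] F [-3.7529  2.7793  7.682 ] open 0.06632306099049667
z [ 0.4833 -0.1397 -0.8643] y [ 0.2774  0.9608 -0.0001] q [-0.2912  0.1093 -0.7726  0.1618  0.005  -0.0088]
```

View pics/side_2.png

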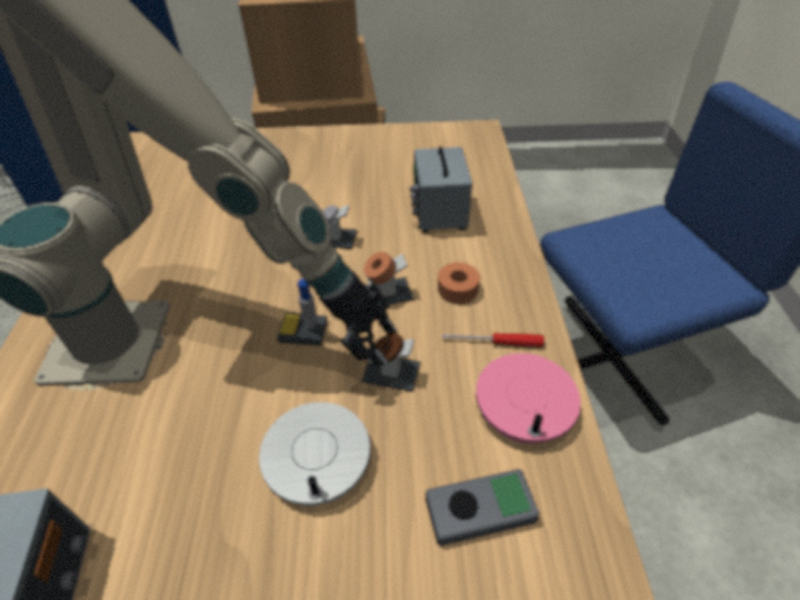

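Call:
jog_arm --series '[{"x": 0, "y": 0, "z": 0, "rx": 0, "ry": 0, "rz": 0, "gripper": -1}, {"x": 0, "y": 0, "z": 0, "rx": 0, "ry": 0, "rz": 0, "gripper": -1}]'

```text
time: 4.97
eef_pos: [0.5398, -0.0933, 0.1282]
eef_rot: [0.258, 0.135, 0.956, -0.037]
contact_force: [-4.1, 2.8, 7.3]
opening: 0.066
```

```bash
python3 st.py 3; python3 -c "
import cv2
a=cv2.imread('pics/side_3.png')[270:410,310:450];b=cv2.imread('pics/top_3.png')[230:370,410:550]
import numpy as np
cv2.imwrite('pics/z3.png',cv2.resize(np.hstack([a,b]),(800,400),interpolation=cv2.INTER_CUBIC))"
```

```text
t 4.9667 pos [ 0.5398 -0.0933  0.1282] F [-4.1447  2.8381  7.3414] open 0.06597686317982429
z [ 0.4832 -0.1396 -0.8643] y [ 0.2774  0.9608 -0.0001] q [-0.2913  0.1093 -0.7727  0.1618  0.005  -0.0088]
```

View pics/z3.png

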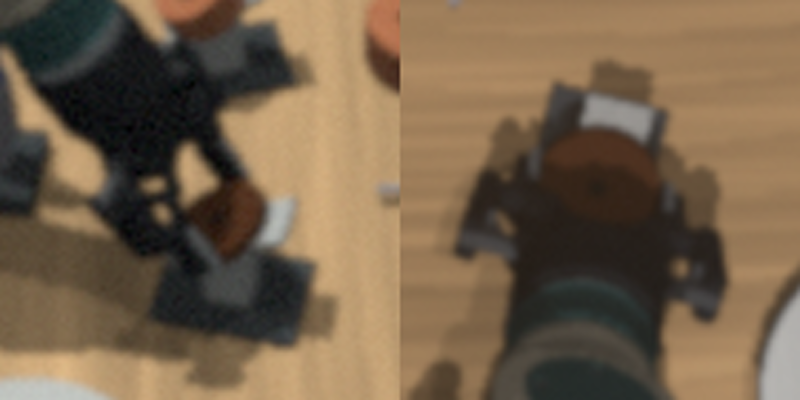

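Disc is gripped (opening steady at 66 mm). Lifting it and carrying it over.

Call:
jog_arm --series '[{"x": -14.7, "y": 4.2, "z": 26, "rx": 0, "ry": 0, "rz": 0, "gripper": -1}, {"x": -14.7, "y": 4.2, "z": 26, "rx": 0, "ry": 0, "rz": 0, "gripper": -1}, {"x": -10.5, "y": -32.7, "z": 4, "rx": 0.0292, "ry": 0.1005, "rz": 0, "gripper": -1}, {"x": -10.5, "y": -32.7, "z": 4, "rx": 0.0292, "ry": 0.1005, "rz": 0, "gripper": -1}, {"x": -10.5, "y": -32.7, "z": 4, "rx": 0.0292, "ry": 0.1005, "rz": 0, "gripper": -1}, {"x": -10.5, "y": -32.7, "z": 4, "rx": 0.0292, "ry": 0.1005, "rz": 0, "gripper": -1}, {"x": -10.5, "y": -32.7, "z": 4, "rx": 0.0292, "ry": 0.1005, "rz": 0, "gripper": -1}, {"x": -10.5, "y": -32.7, "z": 4, "rx": 0, "ry": 0, "rz": -0.12, "gripper": -1}]'

```text
time: 5.73
eef_pos: [0.4485, -0.2846, 0.2038]
eef_rot: [0.0, 0.2, 0.98, -0.001]
contact_force: [2.5, -0.7, -0.5]
opening: 0.0656
```

Call:
jog_arm --series '[{"x": 0, "y": 0, "z": -35, "rx": 0, "ry": 0, "rz": -0.12, "gripper": -1}, {"x": 0, "y": 0, "z": -35, "rx": 0, "ry": 0, "rz": 0, "gripper": -1}, {"x": 0, "y": 0, "z": 0, "rx": 0, "ry": 0, "rz": 0, "gripper": -1}, {"x": 0, "y": 0, "z": 0, "rx": 0, "ry": 0, "rz": 0, "gripper": -1}, {"x": 0, "y": 0, "z": 0, "rx": 0, "ry": 0, "rz": 0, "gripper": -1}]'

```text
time: 6.15
eef_pos: [0.447, -0.2813, 0.1333]
eef_rot: [0.001, 0.258, 0.966, -0.0]
contact_force: [-0.7, -1.0, -0.1]
opening: 0.0656
```

```bash
python3 st.py 4; python3 -c "
import cv2
a=cv2.imread('pics/side_4.png')[340:540,220:420];b=cv2.imread('pics/top_4.png')[270:470,490:690]
import numpy as np
cv2.imwrite('pics/z4.png',cv2.resize(np.hstack([a,b]),(800,400),interpolation=cv2.INTER_CUBIC))"
```

```text
t 6.15 pos [ 0.447  -0.2813  0.1333] F [-0.6943 -0.9945 -0.0575] open 0.06563002063683217
z [ 0.0011 -0.0009 -1.    ] y [ 0.4977  0.8673 -0.0003] q [-0.6841  0.2587 -0.4435  0.8672 -0.     -0.1631]
```

View pics/z4.png

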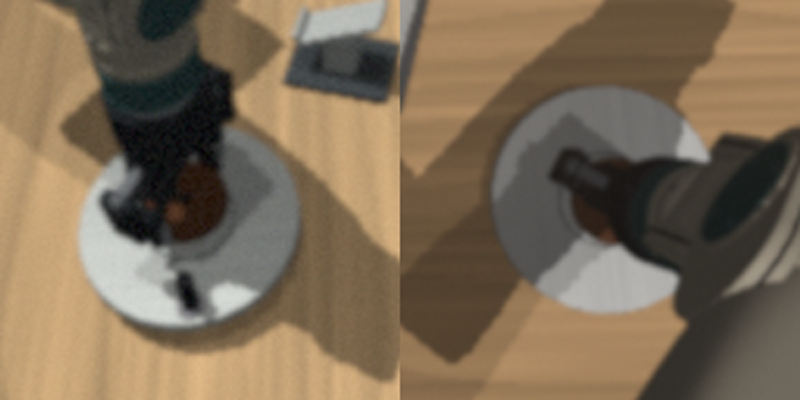

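Call:
jog_arm --series '[{"x": 0, "y": 0, "z": -15, "rx": 0, "ry": 0, "rz": 0, "gripper": -1}, {"x": 0, "y": 0, "z": 0, "rx": 0, "ry": 0, "rz": 0, "gripper": -1}, {"x": 0, "y": 0, "z": 0, "rx": 0, "ry": 0, "rz": 0, "gripper": -1}]'

```text
time: 6.5
eef_pos: [0.4469, -0.2811, 0.118]
eef_rot: [0.0, 0.258, 0.966, -0.0]
contact_force: [0.0, 0.3, -1.1]
opening: 0.0656
```

```bash
python3 st.py 5
cat > ov.py <<'E'
from h import *
import sys
tag,x,y,z=sys.argv[1],*map(float,sys.argv[2:5]);r,t=map(float,sys.argv[5:7])
I=[]
for k in("side","top"):
    c=load(f"{k}_{tag}")
    # plate centre as measured by this camera
    cx,cy={"top":(.4454,-.2793),"side":(.4492,-.2833)}[k]
    ct=proj(c,[[cx,cy,.06]])[0].astype(int);w=30;f=400/(2*w)
    U=cv2.resize(c["color"][ct[1]-w:ct[1]+w,ct[0]-w:ct[0]+w],(400,400),interpolation=cv2.INTER_CUBIC)
    for zz,cl_,rr in((.042,(255,255,0),.0375),(z,(0,255,0),r),(z+t,(0,255,0),r)):
        C=np.array([cx,cy,.042]) if rr==.0375 else np.array([cx+x,cy+y,zz])
        pp=(proj(c,circ3(C,np.array([0,0,1.]),rr))-(ct-w)+.5)*f
        cv2.polylines(U,[np.int32(np.round(pp*8))],True,cl_,1,cv2.LINE_AA,3)
    I.append(U)
cv2.imwrite(f"pics/ov_{tag}_{sys.argv[7]}.png",np.hstack(I)[:,:,::-1])
E
python3 ov.py 5 0 0 .047 .034 .010 a
```

```text
t 6.5 pos [ 0.4469 -0.2811  0.118 ] F [ 0.0106  0.2685 -1.1308] open 0.06557142493960771
z [ 0.0006 -0.0006 -1.    ] y [ 0.4978  0.8673 -0.0002] q [-0.6839  0.2781 -0.4572  0.8347 -0.0001 -0.1629]
```

View pics/ov_5_a.png

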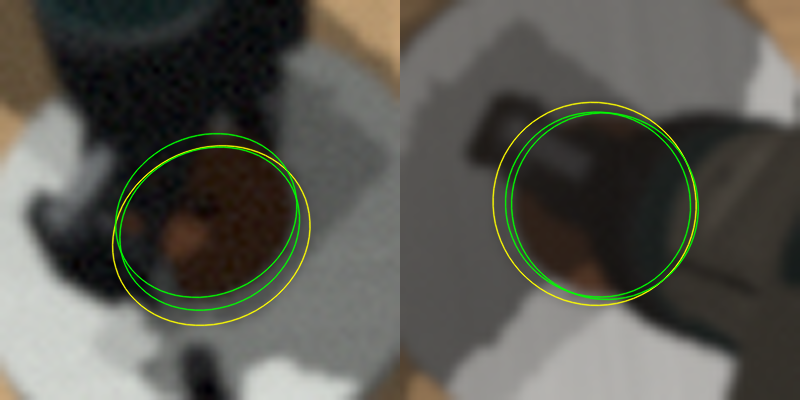

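The held disc (brown, about (235,225) left and (545,245) right) lies inside the expected outline in both views. Setting it down slowly.

Call:
jog_arm --series '[{"x": 0, "y": 0, "z": -3, "rx": 0, "ry": 0, "rz": 0, "gripper": -1}, {"x": 0, "y": 0, "z": 0, "rx": 0, "ry": 0, "rz": 0, "gripper": -1}]'

```text
time: 6.77
eef_pos: [0.4467, -0.2813, 0.1142]
eef_rot: [0.0, 0.258, 0.966, -0.0]
contact_force: [-0.6, 0.2, -0.8]
opening: 0.0661
```

Call:
jog_arm --series '[{"x": 0, "y": 0, "z": -1, "rx": 0, "ry": 0, "rz": 0, "gripper": -1}, {"x": 0, "y": 0, "z": -1, "rx": 0, "ry": 0, "rz": 0, "gripper": -1}]'

```text
time: 6.93
eef_pos: [0.4466, -0.2814, 0.112]
eef_rot: [0.0, 0.258, 0.966, -0.0]
contact_force: [0.4, -0.3, -1.4]
opening: 0.0661
```

Call:
jog_arm --series '[{"x": 0, "y": 0, "z": -1, "rx": 0, "ry": 0, "rz": 0, "gripper": -1}, {"x": 0, "y": 0, "z": 0, "rx": 0, "ry": 0, "rz": 0, "gripper": -1}]'

```text
time: 7.1
eef_pos: [0.4468, -0.2815, 0.1113]
eef_rot: [0.0, 0.258, 0.966, -0.0]
contact_force: [0.1, 0.6, 2.9]
opening: 0.0658
```

Call:
jog_arm --series '[{"x": 0, "y": 0, "z": -0.5, "rx": 0, "ry": 0, "rz": 0, "gripper": -1}, {"x": 0, "y": 0, "z": 0, "rx": 0, "ry": 0, "rz": 0, "gripper": 0.85}, {"x": 0, "y": 0, "z": 0, "rx": 0, "ry": 0, "rz": 0, "gripper": 0.85}, {"x": 0, "y": 0, "z": 0, "rx": 0, "ry": 0, "rz": 0, "gripper": 0.85}, {"x": 0, "y": 0, "z": 0, "rx": 0, "ry": 0, "rz": 0, "gripper": 0.85}]'

```text
time: 7.52
eef_pos: [0.4464, -0.2812, 0.1101]
eef_rot: [-0.0, 0.258, 0.966, 0.0]
contact_force: [0.2, -0.5, 0.2]
opening: 0.0793
```

Call:
jog_arm --series '[{"x": 0, "y": 0, "z": 35, "rx": 0, "ry": 0, "rz": 0, "gripper": 0.85}, {"x": 0, "y": 0, "z": 35, "rx": 0, "ry": 0, "rz": 0.1075, "gripper": 1}, {"x": 0, "y": 0, "z": 35, "rx": 0, "ry": 0, "rz": 0.1075, "gripper": 1}, {"x": 0, "y": 0, "z": 25, "rx": 0, "ry": 0, "rz": 0.1075, "gripper": 1}, {"x": 5.5, "y": 37.2, "z": 0, "rx": 0, "ry": 0, "rz": 0.1075, "gripper": 1}, {"x": 5.5, "y": 37.2, "z": 0, "rx": 0, "ry": 0, "rz": 0.1075, "gripper": 1}, {"x": 5.5, "y": 37.2, "z": 0, "rx": 0, "ry": 0, "rz": 0.1075, "gripper": 1}, {"x": 5.5, "y": 37.2, "z": 0, "rx": 0, "ry": 0, "rz": 0.1075, "gripper": 1}]'

```text
time: 8.18
eef_pos: [0.4685, -0.1312, 0.2406]
eef_rot: [0.0, -0.117, 0.993, -0.0]
contact_force: [0.7, 0.1, -0.7]
opening: 0.0853
```

Call:
jog_arm --series '[{"x": 5.5, "y": 37.2, "z": 0, "rx": 0.0239, "ry": -0.102, "rz": 0, "gripper": 1}, {"x": 5.5, "y": 37.2, "z": 0, "rx": 0.0239, "ry": -0.102, "rz": 0, "gripper": 1}, {"x": 5.5, "y": 37.2, "z": 0, "rx": 0.0239, "ry": -0.102, "rz": 0, "gripper": 1}, {"x": 5.5, "y": 37.2, "z": 0, "rx": 0.0239, "ry": -0.102, "rz": 0, "gripper": 1}, {"x": 5.5, "y": 37.2, "z": 0, "rx": 0.0239, "ry": -0.102, "rz": 0, "gripper": 1}, {"x": 5.5, "y": 37.2, "z": 0, "rx": 0, "ry": 0, "rz": 0, "gripper": 1}, {"x": 0, "y": 0, "z": -37, "rx": 0, "ry": 0, "rz": 0, "gripper": 1}, {"x": 0, "y": 0, "z": -20, "rx": 0, "ry": 0, "rz": 0, "gripper": 1}]'

```text
time: 8.85
eef_pos: [0.5003, 0.0934, 0.1823]
eef_rot: [0.257, -0.114, 0.959, 0.03]
contact_force: [-0.3, -0.5, -0.2]
opening: 0.0853
```

Call:
jog_arm --series '[{"x": 0, "y": 0, "z": 0, "rx": 0, "ry": 0, "rz": 0, "gripper": 1}]'

```text
time: 8.93
eef_pos: [0.4968, 0.0918, 0.1778]
eef_rot: [0.252, -0.112, 0.961, 0.03]
contact_force: [-1.5, -0.2, -0.5]
opening: 0.0852
```

```bash
python3 st.py 6; python3 ov.py 6 0 0 .042 .034 .010 a
```

```text
t 8.9333 pos [0.4968 0.0918 0.1778] F [-1.4832 -0.2015 -0.5473] open 0.08523264214769917
z [ 0.4771  0.1149 -0.8713] y [-0.2308  0.973   0.002 ] q [ 0.0056 -0.0519 -0.7904  0.3308  0.1125 -0.1979]
```

View pics/ov_6_a.png

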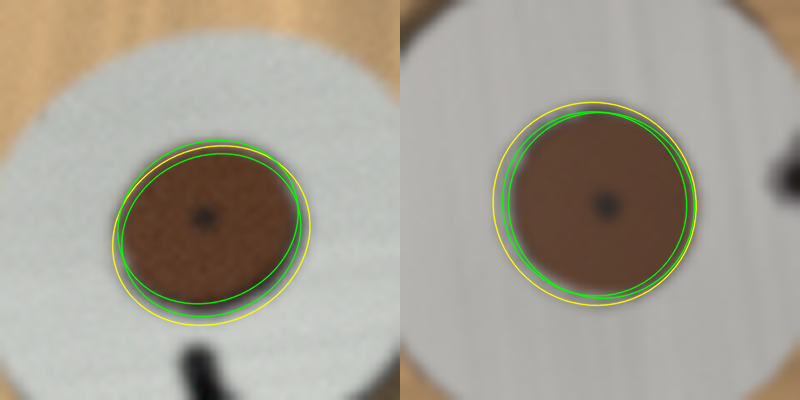

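View pics/side_6.png

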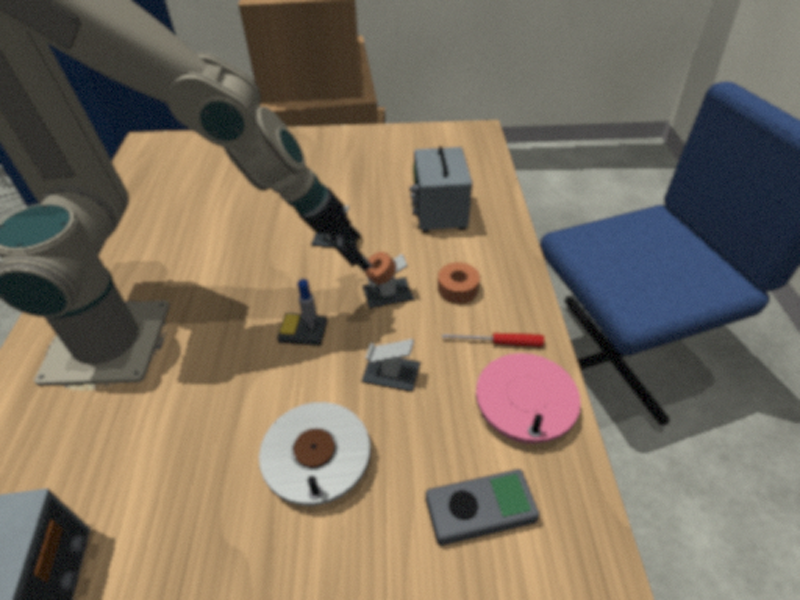

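The disc is flat and centred in the engraved circle, within about 1 mm in both views. Next, the coil grasp.

Call:
jog_arm --series '[{"x": 10, "y": 2.4, "z": -17, "rx": 0, "ry": 0, "rz": 0, "gripper": 1}, {"x": 10, "y": 2.4, "z": -17, "rx": 0, "ry": 0, "rz": 0, "gripper": 1}, {"x": 9.5, "y": 2.4, "z": -17.7, "rx": 0, "ry": 0, "rz": 0, "gripper": 1}, {"x": 0, "y": 0, "z": 0, "rx": 0, "ry": 0, "rz": 0, "gripper": 1}, {"x": 0, "y": 0, "z": 0, "rx": 0, "ry": 0, "rz": 0, "gripper": 1}]' --grip_force 50

```text
time: 9.45
eef_pos: [0.5322, 0.0973, 0.1326]
eef_rot: [0.258, -0.111, 0.959, 0.03]
contact_force: [-0.2, -0.1, 0.5]
opening: 0.0852
```

Call:
jog_arm --series '[{"x": 0, "y": 0, "z": 0, "rx": 0, "ry": 0, "rz": 0, "gripper": -1}, {"x": 0, "y": 0, "z": 0, "rx": 0, "ry": 0, "rz": 0, "gripper": -1}, {"x": 0, "y": 0, "z": 0, "rx": 0, "ry": 0, "rz": 0, "gripper": -1}, {"x": 0, "y": 0, "z": 0, "rx": 0, "ry": 0, "rz": 0, "gripper": -1}, {"x": 0, "y": 0, "z": 0, "rx": 0, "ry": 0, "rz": 0, "gripper": -1}, {"x": 0, "y": 0, "z": 0, "rx": 0, "ry": 0, "rz": 0, "gripper": -1}]'

```text
time: 9.95
eef_pos: [0.5317, 0.0978, 0.1342]
eef_rot: [0.259, -0.111, 0.959, 0.03]
contact_force: [-5.4, -0.6, 7.2]
opening: 0.0632
```

```bash
python3 st.py 7;python3 -c "
import cv2
a=cv2.imread('pics/side_7.png')[200:340,310:450];b=cv2.imread('pics/top_7.png')[230:370,280:420]
import numpy as np
cv2.imwrite('pics/z7.png',cv2.resize(np.hstack([a,b]),(800,400),interpolation=cv2.INTER_CUBIC))"
```

```text
t 9.95 pos [0.5317 0.0978 0.1342] F [-5.4223 -0.6193  7.2225] open 0.06323992597376746
z [ 0.4902  0.1141 -0.8641] y [-0.2283  0.9736 -0.0009] q [ 0.0196  0.0854 -0.7808  0.1868  0.1047 -0.1832]
```

View pics/z7.png

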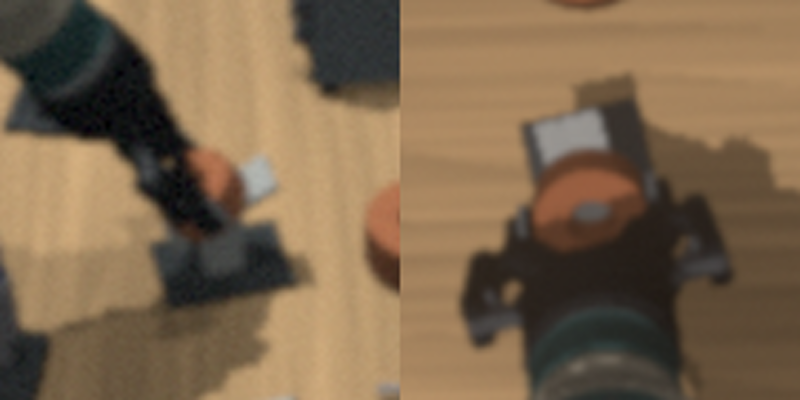

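Call:
jog_arm --series '[{"x": -14.75, "y": -3.6, "z": 26, "rx": 0, "ry": 0, "rz": 0, "gripper": -1}, {"x": -14.75, "y": -3.6, "z": 26, "rx": 0, "ry": 0, "rz": 0, "gripper": -1}, {"x": 0, "y": 0, "z": 33, "rx": -0.0239, "ry": 0.102, "rz": 0, "gripper": -1}, {"x": 0, "y": 0, "z": 33, "rx": -0.0239, "ry": 0.102, "rz": 0, "gripper": -1}, {"x": -5.5, "y": -37.2, "z": 0, "rx": -0.0239, "ry": 0.102, "rz": 0, "gripper": -1}, {"x": -5.5, "y": -37.2, "z": 0, "rx": -0.0239, "ry": 0.102, "rz": 0, "gripper": -1}, {"x": -5.5, "y": -37.2, "z": 0, "rx": -0.0239, "ry": 0.102, "rz": 0, "gripper": -1}, {"x": -5.5, "y": -37.2, "z": 0, "rx": 0, "ry": 0, "rz": -0.1075, "gripper": -1}]'

```text
time: 10.72
eef_pos: [0.4824, -0.0598, 0.2401]
eef_rot: [0.016, -0.061, 0.998, 0.001]
contact_force: [1.8, 0.4, -3.2]
opening: 0.0626
```

Call:
jog_arm --series '[{"x": -5.5, "y": -37.2, "z": 0, "rx": 0, "ry": 0, "rz": -0.1075, "gripper": -1}, {"x": -5.5, "y": -37.2, "z": 0, "rx": 0, "ry": 0, "rz": -0.1075, "gripper": -1}, {"x": -5.5, "y": -37.2, "z": 0, "rx": 0, "ry": 0, "rz": -0.1075, "gripper": -1}, {"x": -5.5, "y": -37.2, "z": 0, "rx": 0, "ry": 0, "rz": -0.1075, "gripper": -1}, {"x": -5.5, "y": -37.2, "z": 0, "rx": 0, "ry": 0, "rz": -0.1075, "gripper": -1}, {"x": -5.5, "y": -37.2, "z": 0, "rx": 0, "ry": 0, "rz": -0.1075, "gripper": -1}, {"x": 0, "y": 0, "z": -35, "rx": 0, "ry": 0, "rz": 0, "gripper": -1}, {"x": 0, "y": 0, "z": -35, "rx": 0, "ry": 0, "rz": 0, "gripper": -1}]'

```text
time: 11.38
eef_pos: [0.4491, -0.2857, 0.1714]
eef_rot: [0.021, 0.26, 0.965, -0.006]
contact_force: [-0.6, 0.2, -4.2]
opening: 0.0629
```

Call:
jog_arm --series '[{"x": 0, "y": 0, "z": -35, "rx": 0, "ry": 0, "rz": 0, "gripper": -1}, {"x": 0, "y": 0, "z": -9, "rx": 0, "ry": 0, "rz": 0, "gripper": -1}, {"x": 0, "y": 0, "z": 0, "rx": 0, "ry": 0, "rz": 0, "gripper": -1}, {"x": 0, "y": 0, "z": 0, "rx": 0, "ry": 0, "rz": 0, "gripper": -1}]'

```text
time: 11.72
eef_pos: [0.4472, -0.2817, 0.126]
eef_rot: [0.016, 0.258, 0.966, -0.005]
contact_force: [-2.2, -1.2, 1.9]
opening: 0.0627
```

```bash
python3 st.py 8; python3 ov.py 8 0 0 .060 .032 .030 a
```

```text
t 11.7167 pos [ 0.4472 -0.2817  0.126 ] F [-2.1894 -1.2411  1.929 ] open 0.06273676202278626
z [ 0.0288 -0.0179 -0.9994] y [ 0.4993  0.8664 -0.0011] q [-0.6863  0.2525 -0.4716  0.8131  0.0044 -0.1634]
```

View pics/ov_8_a.png

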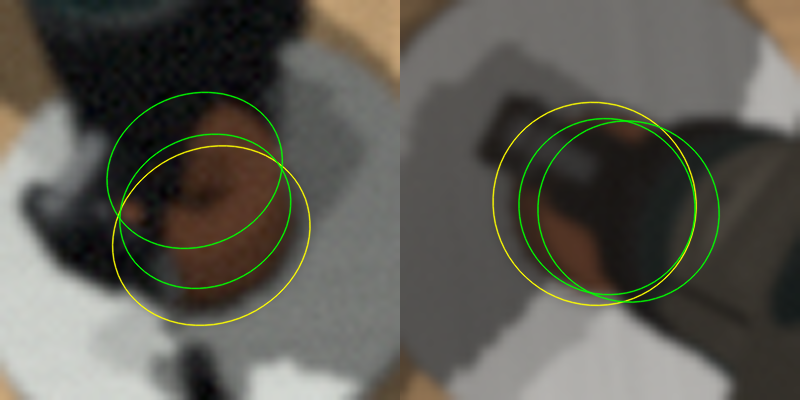

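Some rows were capped on the way, so the tool is 2° off vertical and 10 mm lower than I counted, just touching. I'll lift slightly, straighten it and set it down again.

Call:
jog_arm --series '[{"x": 0, "y": 0, "z": 8, "rx": 0, "ry": 0, "rz": 0, "gripper": -1}, {"x": 0, "y": 0, "z": 0, "rx": 0.018, "ry": 0.029, "rz": 0, "gripper": -1}, {"x": 0, "y": 0, "z": 0, "rx": 0, "ry": 0, "rz": 0, "gripper": -1}, {"x": 0, "y": 0, "z": 0, "rx": 0, "ry": 0, "rz": 0, "gripper": -1}, {"x": 0, "y": 0, "z": 0, "rx": 0, "ry": 0, "rz": 0, "gripper": -1}]'

```text
time: 12.23
eef_pos: [0.4474, -0.281, 0.1323]
eef_rot: [-0.0, 0.258, 0.966, 0.001]
contact_force: [0.0, -0.1, -3.8]
opening: 0.063
```

```bash
python3 st.py 9; python3 ov.py 9 0 0 .059 .032 .030 a
```

```text
t 12.2333 pos [ 0.4474 -0.281   0.1323] F [ 0.0324 -0.0937 -3.8064] open 0.06296197617681024
z [-0.0001  0.002  -1.    ] y [0.4985 0.8669 0.0017] q [-0.6837  0.2615 -0.4423  0.8683  0.0015 -0.1618]
```

View pics/ov_9_a.png

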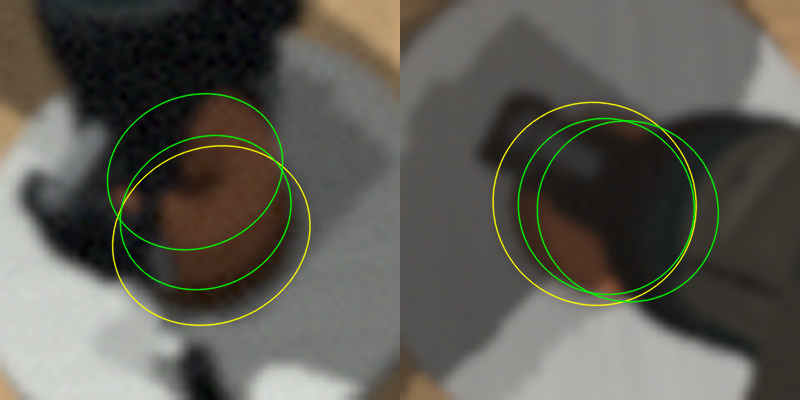

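Call:
jog_arm --series '[{"x": 0, "y": 0, "z": -3, "rx": 0, "ry": 0, "rz": 0, "gripper": -1}, {"x": 0, "y": 0, "z": 0, "rx": 0, "ry": 0, "rz": 0, "gripper": -1}]'

```text
time: 12.5
eef_pos: [0.447, -0.2809, 0.1288]
eef_rot: [-0.001, 0.258, 0.966, 0.001]
contact_force: [-0.5, 0.2, -2.7]
opening: 0.0629
```

Call:
jog_arm --series '[{"x": 0, "y": 0, "z": -1, "rx": 0, "ry": 0, "rz": 0, "gripper": -1}, {"x": 0, "y": 0, "z": 0, "rx": 0, "ry": 0, "rz": 0, "gripper": -1}]'

```text
time: 12.67
eef_pos: [0.4473, -0.2811, 0.1281]
eef_rot: [-0.001, 0.258, 0.966, 0.001]
contact_force: [-0.3, 0.9, -3.0]
opening: 0.0629
```

Call:
jog_arm --series '[{"x": 0, "y": 0, "z": -1, "rx": 0, "ry": 0, "rz": 0, "gripper": -1}, {"x": 0, "y": 0, "z": 0, "rx": 0, "ry": 0, "rz": 0, "gripper": -1}]'

```text
time: 12.83
eef_pos: [0.4475, -0.2813, 0.1274]
eef_rot: [-0.0, 0.258, 0.966, 0.001]
contact_force: [-0.1, 0.2, -3.3]
opening: 0.0628
```

Call:
jog_arm --series '[{"x": 0, "y": 0, "z": -1, "rx": 0, "ry": 0, "rz": 0, "gripper": -1}, {"x": 0, "y": 0, "z": 0, "rx": 0, "ry": 0, "rz": 0, "gripper": -1}]'

```text
time: 13.0
eef_pos: [0.4475, -0.2813, 0.127]
eef_rot: [-0.0, 0.258, 0.966, 0.001]
contact_force: [-1.6, 0.7, 2.8]
opening: 0.0625
```

Call:
jog_arm --series '[{"x": 0, "y": 0, "z": -0.8, "rx": 0, "ry": 0, "rz": 0, "gripper": -1}, {"x": 0, "y": 0, "z": 0, "rx": 0, "ry": 0, "rz": 0, "gripper": -1}]'

```text
time: 13.17
eef_pos: [0.4474, -0.2813, 0.1267]
eef_rot: [-0.0, 0.258, 0.966, 0.001]
contact_force: [-3.1, 0.9, 7.5]
opening: 0.0631
```

Call:
jog_arm --series '[{"x": 0, "y": 0, "z": 0, "rx": 0, "ry": 0, "rz": 0, "gripper": 0.85}, {"x": 0, "y": 0, "z": 0, "rx": 0, "ry": 0, "rz": 0, "gripper": 0.85}, {"x": 0, "y": 0, "z": 0, "rx": 0, "ry": 0, "rz": 0, "gripper": 0.85}, {"x": 0, "y": 0, "z": 0, "rx": 0, "ry": 0, "rz": 0, "gripper": 0.85}, {"x": 0, "y": 0, "z": 30, "rx": 0, "ry": 0, "rz": 0, "gripper": 0.85}, {"x": 0, "y": 0, "z": 35, "rx": 0, "ry": 0, "rz": 0, "gripper": 0.85}, {"x": 0, "y": 0, "z": 35, "rx": 0, "ry": 0, "rz": 0, "gripper": 1}, {"x": -4.7, "y": 30, "z": 24, "rx": 0, "ry": 0, "rz": 0, "gripper": 1}]'

```text
time: 13.83
eef_pos: [0.4456, -0.2557, 0.2535]
eef_rot: [0.003, 0.26, 0.966, -0.002]
contact_force: [2.0, -0.1, 0.8]
opening: 0.085
```

Call:
jog_arm --series '[{"x": -4.7, "y": 39.5, "z": 0, "rx": 0, "ry": 0, "rz": 0, "gripper": 1}, {"x": -4.7, "y": 39.5, "z": 0, "rx": 0, "ry": 0, "rz": 0, "gripper": 1}, {"x": -4.7, "y": 39.5, "z": 0, "rx": 0, "ry": 0, "rz": 0, "gripper": 1}, {"x": -4.7, "y": 39.5, "z": 0, "rx": 0, "ry": 0, "rz": 0.088, "gripper": 1}, {"x": -4.7, "y": 39.5, "z": 0, "rx": 0, "ry": 0, "rz": 0.088, "gripper": 1}, {"x": -4.7, "y": 39.5, "z": 0, "rx": 0, "ry": 0, "rz": 0.088, "gripper": 1}, {"x": -4.7, "y": 39.5, "z": 0, "rx": 0, "ry": 0, "rz": 0.088, "gripper": 1}, {"x": -4.7, "y": 39.5, "z": 0, "rx": 0, "ry": 0, "rz": 0, "gripper": 1}]'

```text
time: 14.5
eef_pos: [0.4046, 0.0664, 0.2499]
eef_rot: [0.0, 0.084, 0.996, 0.001]
contact_force: [1.2, 0.7, -0.8]
opening: 0.0854
```

Call:
jog_arm --series '[{"x": -4.7, "y": 39.5, "z": 0, "rx": -0.0148, "ry": -0.086, "rz": 0, "gripper": 1}, {"x": -4.7, "y": 39.5, "z": 0, "rx": -0.0148, "ry": -0.086, "rz": 0, "gripper": 1}, {"x": -4.7, "y": 39.5, "z": 0, "rx": -0.0148, "ry": -0.086, "rz": 0, "gripper": 1}, {"x": -4.7, "y": 39.5, "z": 0, "rx": -0.0148, "ry": -0.086, "rz": 0, "gripper": 1}, {"x": -4.7, "y": 39.5, "z": 0, "rx": -0.0148, "ry": -0.086, "rz": 0, "gripper": 1}, {"x": -4.7, "y": 39.5, "z": 0, "rx": -0.0148, "ry": -0.086, "rz": 0, "gripper": 1}, {"x": 0, "y": 10, "z": -30, "rx": 0, "ry": 0, "rz": 0, "gripper": 1}, {"x": 0, "y": 0, "z": 0, "rx": 0, "ry": 0, "rz": 0, "gripper": 1}]'

```text
time: 15.17
eef_pos: [0.3734, 0.3137, 0.2155]
eef_rot: [0.255, 0.078, 0.964, -0.022]
contact_force: [-1.5, -1.7, -1.6]
opening: 0.0856
```

Call:
jog_arm --series '[{"x": 0, "y": 0, "z": 0, "rx": 0, "ry": 0, "rz": 0, "gripper": 1}, {"x": 0, "y": 0, "z": 0, "rx": 0, "ry": 0, "rz": 0, "gripper": 1}]'

```text
time: 15.33
eef_pos: [0.3771, 0.3112, 0.2198]
eef_rot: [0.257, 0.082, 0.963, -0.022]
contact_force: [0.5, 0.3, 0.0]
opening: 0.0855
```

```bash
python3 st.py 10; python3 ov.py 10 0 0 .052 .032 .030 a
```

```text
t 15.3333 pos [0.3771 0.3112 0.2198] F [0.4868 0.2802 0.0416] open 0.0854723712194371
z [ 0.4916 -0.0844 -0.8667] y [0.1695 0.9855 0.0002] q [ 0.7331 -0.0389 -0.6562  0.6112 -0.4025  0.833 ]
```

View pics/ov_10_a.png

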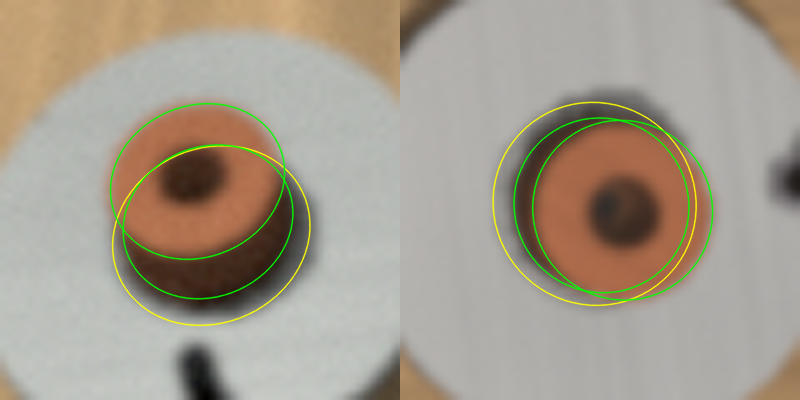

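View pics/side_10.png

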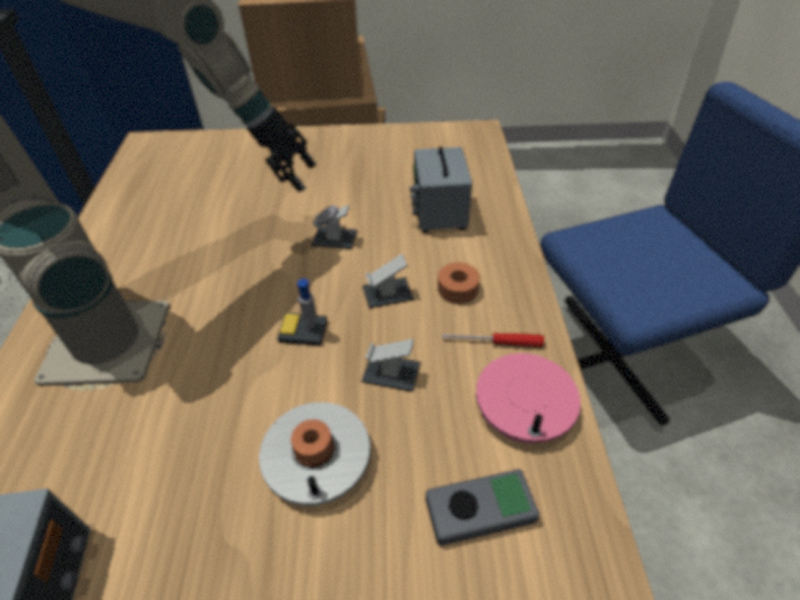

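The coil sits flat and concentric in both views, with its outline within about 1 mm of expected. Now the cap.

Call:
jog_arm --series '[{"x": 0, "y": 0, "z": -40.7, "rx": 0, "ry": 0, "rz": 0, "gripper": 1}, {"x": 9.8, "y": -1.6, "z": -17.3, "rx": 0, "ry": 0, "rz": 0, "gripper": 1}, {"x": 9.8, "y": -1.6, "z": -17.3, "rx": 0, "ry": 0, "rz": 0, "gripper": 1}, {"x": 9.8, "y": -1.6, "z": -17.3, "rx": 0, "ry": 0, "rz": 0, "gripper": 1}, {"x": 0, "y": 0, "z": 0, "rx": 0, "ry": 0, "rz": 0, "gripper": 1}, {"x": 0, "y": 0, "z": 0, "rx": 0, "ry": 0, "rz": 0, "gripper": 1}]' --grip_force 50

```text
time: 15.93
eef_pos: [0.4073, 0.3056, 0.1273]
eef_rot: [0.257, 0.084, 0.963, -0.022]
contact_force: [-0.1, -0.5, 0.0]
opening: 0.0854
```

Call:
jog_arm --series '[{"x": 0, "y": 0, "z": 0, "rx": 0, "ry": 0, "rz": 0, "gripper": -1}, {"x": 0, "y": 0, "z": 0, "rx": 0, "ry": 0, "rz": 0, "gripper": -1}, {"x": 0, "y": 0, "z": 0, "rx": 0, "ry": 0, "rz": 0, "gripper": -1}, {"x": 0, "y": 0, "z": 0, "rx": 0, "ry": 0, "rz": 0, "gripper": -1}, {"x": 0, "y": 0, "z": 0, "rx": 0, "ry": 0, "rz": 0, "gripper": -1}, {"x": 0, "y": 0, "z": 0, "rx": 0, "ry": 0, "rz": 0, "gripper": -1}, {"x": 0, "y": 0, "z": 0, "rx": 0, "ry": 0, "rz": 0, "gripper": -1}]'

```text
time: 16.52
eef_pos: [0.4069, 0.3074, 0.1291]
eef_rot: [0.259, 0.082, 0.962, -0.021]
contact_force: [-3.1, -0.8, 5.4]
opening: 0.0566
```

```bash
python3 st.py 11;python3 -c "
import cv2
a=cv2.imread('pics/side_11.png')[140:280,260:400];b=cv2.imread('pics/top_11.png')[310:450,150:290]
import numpy as np
cv2.imwrite('pics/z11.png',cv2.resize(np.hstack([a,b]),(800,400),interpolation=cv2.INTER_CUBIC))"
```

```text
t 16.5167 pos [0.4069 0.3074 0.1291] F [-3.1087 -0.8389  5.3811] open 0.05656375199174604
z [ 0.4948 -0.0829 -0.8651] y [0.1689 0.9856 0.0021] q [ 0.6818  0.1235 -0.7306  0.3503 -0.3857  0.7797]
```

View pics/z11.png

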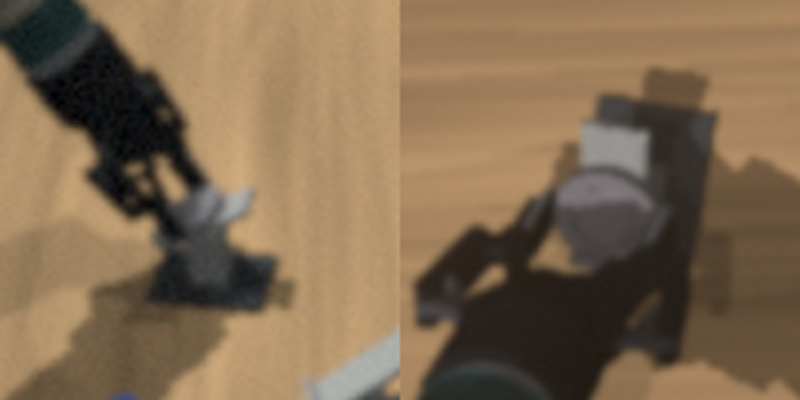

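Call:
jog_arm --series '[{"x": -14.7, "y": 2.5, "z": 26, "rx": 0, "ry": 0, "rz": 0, "gripper": -1}, {"x": -14.7, "y": 2.5, "z": 26, "rx": 0, "ry": 0, "rz": 0, "gripper": -1}, {"x": 0, "y": 0, "z": 37.5, "rx": 0, "ry": 0, "rz": 0, "gripper": -1}, {"x": 0, "y": 0, "z": 37.5, "rx": 0, "ry": 0, "rz": 0, "gripper": -1}, {"x": 4.7, "y": -39.5, "z": 0, "rx": 0.0148, "ry": 0.086, "rz": 0, "gripper": -1}, {"x": 4.7, "y": -39.5, "z": 0, "rx": 0.0148, "ry": 0.086, "rz": 0, "gripper": -1}, {"x": 4.7, "y": -39.5, "z": 0, "rx": 0.0148, "ry": 0.086, "rz": 0, "gripper": -1}, {"x": 4.7, "y": -39.5, "z": 0, "rx": 0.0148, "ry": 0.086, "rz": 0, "gripper": -1}]'

```text
time: 17.28
eef_pos: [0.3949, 0.1533, 0.256]
eef_rot: [0.086, 0.083, 0.993, -0.005]
contact_force: [1.7, -1.0, -2.0]
opening: 0.0561
```

Call:
jog_arm --series '[{"x": 4.7, "y": -39.5, "z": 0, "rx": 0.0148, "ry": 0.086, "rz": 0, "gripper": -1}, {"x": 4.7, "y": -39.5, "z": 0, "rx": 0.0148, "ry": 0.086, "rz": 0, "gripper": -1}, {"x": 4.7, "y": -39.5, "z": 0, "rx": 0, "ry": 0, "rz": -0.088, "gripper": -1}, {"x": 4.7, "y": -39.5, "z": 0, "rx": 0, "ry": 0, "rz": -0.088, "gripper": -1}, {"x": 4.7, "y": -39.5, "z": 0, "rx": 0, "ry": 0, "rz": -0.088, "gripper": -1}, {"x": 4.7, "y": -39.5, "z": 0, "rx": 0, "ry": 0, "rz": -0.088, "gripper": -1}, {"x": 4.7, "y": -39.5, "z": 0, "rx": 0, "ry": 0, "rz": 0, "gripper": -1}, {"x": 4.7, "y": -39.5, "z": 0, "rx": 0, "ry": 0, "rz": 0, "gripper": -1}]'

```text
time: 17.95
eef_pos: [0.433, -0.1638, 0.2549]
eef_rot: [0.0, 0.258, 0.966, 0.001]
contact_force: [2.0, 1.5, -1.9]
opening: 0.0562
```

Call:
jog_arm --series '[{"x": 4.7, "y": -39.5, "z": 0, "rx": 0, "ry": 0, "rz": 0, "gripper": -1}, {"x": 4.7, "y": -39.5, "z": 0, "rx": 0, "ry": 0, "rz": 0, "gripper": -1}, {"x": 4.7, "y": -39.5, "z": 0, "rx": 0, "ry": 0, "rz": 0, "gripper": -1}, {"x": 0, "y": 0, "z": -35, "rx": 0, "ry": 0, "rz": 0, "gripper": -1}, {"x": 0, "y": 0, "z": -25, "rx": 0, "ry": 0, "rz": 0, "gripper": -1}, {"x": 0, "y": 0, "z": 0, "rx": 0, "ry": 0, "rz": 0, "gripper": -1}, {"x": 0, "y": 0, "z": 0, "rx": 0, "ry": 0, "rz": 0, "gripper": -1}]'

```text
time: 18.53
eef_pos: [0.4462, -0.2794, 0.1931]
eef_rot: [-0.002, 0.258, 0.966, 0.002]
contact_force: [0.5, -0.7, -0.6]
opening: 0.0564
```

```bash
python3 st.py
```

```text
t 18.5333 pos [ 0.4462 -0.2794  0.1931] F [ 0.5236 -0.6911 -0.6323] open 0.056408466224869086
z [-0.0037  0.0042 -1.    ] y [0.4987 0.8668 0.0018] q [-0.6827  0.1922 -0.3815  1.0026  0.001  -0.1606]
```

Call:
jog_arm --series '[{"x": 1, "y": -1.5, "z": -30, "rx": 0, "ry": 0, "rz": 0, "gripper": -1}, {"x": 0, "y": 0, "z": 0, "rx": 0, "ry": 0, "rz": 0, "gripper": -1}, {"x": 0, "y": 0, "z": 0, "rx": 0, "ry": 0, "rz": 0, "gripper": -1}, {"x": 0, "y": 0, "z": 0, "rx": 0, "ry": 0, "rz": 0, "gripper": -1}]'

```text
time: 18.87
eef_pos: [0.4494, -0.2822, 0.1661]
eef_rot: [0.001, 0.258, 0.966, 0.0]
contact_force: [-0.2, 0.2, -1.2]
opening: 0.0561
```

```bash
python3 st.py 12; python3 ov.py 12 0 0 .091 .030 .010 a
```

```text
t 18.8667 pos [ 0.4494 -0.2822  0.1661] F [-0.195   0.1789 -1.2203] open 0.056055196039224396
z [ 0.0016  0.     -1.    ] y [0.498  0.8672 0.0008] q [-0.683   0.2241 -0.4063  0.9392  0.001  -0.1617]
```

View pics/ov_12_a.png

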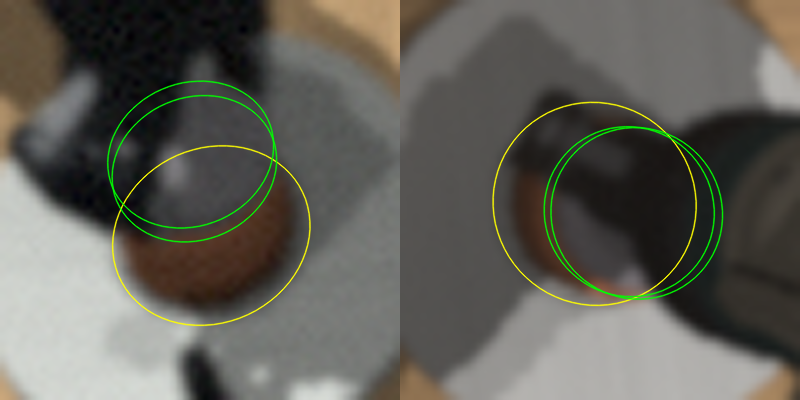

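Call:
jog_arm --series '[{"x": -1, "y": 0.5, "z": -6, "rx": 0, "ry": 0, "rz": 0, "gripper": -1}, {"x": 0, "y": 0, "z": 0, "rx": 0, "ry": 0, "rz": 0, "gripper": -1}, {"x": 0, "y": 0, "z": 0, "rx": 0, "ry": 0, "rz": 0, "gripper": -1}]'

```text
time: 19.22
eef_pos: [0.4472, -0.2813, 0.1581]
eef_rot: [-0.001, 0.258, 0.966, 0.001]
contact_force: [-0.4, 0.2, -1.3]
opening: 0.0559
```

Call:
jog_arm --series '[{"x": 0, "y": 0, "z": -2, "rx": 0, "ry": 0, "rz": 0, "gripper": -1}, {"x": 0, "y": 0, "z": 0, "rx": 0, "ry": 0, "rz": 0, "gripper": -1}]'

```text
time: 19.38
eef_pos: [0.4473, -0.2815, 0.1558]
eef_rot: [-0.001, 0.258, 0.966, 0.001]
contact_force: [-0.3, 1.1, -2.0]
opening: 0.0561
```

Call:
jog_arm --series '[{"x": 0, "y": 0, "z": -1, "rx": 0, "ry": 0, "rz": 0, "gripper": -1}, {"x": 0, "y": 0, "z": 0, "rx": 0, "ry": 0, "rz": 0, "gripper": -1}]'

```text
time: 19.55
eef_pos: [0.4475, -0.2816, 0.155]
eef_rot: [-0.0, 0.258, 0.966, 0.001]
contact_force: [0.3, -0.9, -2.3]
opening: 0.0564
```

Call:
jog_arm --series '[{"x": 0, "y": 0, "z": -1, "rx": 0, "ry": 0, "rz": 0, "gripper": -1}, {"x": 0, "y": 0, "z": 0, "rx": 0, "ry": 0, "rz": 0, "gripper": -1}]'

```text
time: 19.72
eef_pos: [0.4476, -0.2817, 0.1547]
eef_rot: [-0.0, 0.258, 0.966, 0.001]
contact_force: [-0.4, -0.3, 3.7]
opening: 0.0563
```

Call:
jog_arm --series '[{"x": 0, "y": 0, "z": -1, "rx": 0, "ry": 0, "rz": 0, "gripper": -1}, {"x": 0, "y": 0, "z": 0, "rx": 0, "ry": 0, "rz": 0, "gripper": -1}]'

```text
time: 19.88
eef_pos: [0.4477, -0.2817, 0.1545]
eef_rot: [-0.0, 0.258, 0.966, 0.001]
contact_force: [-3.4, 2.1, 9.6]
opening: 0.0562
```

The cap is seated (9.6 N at contact). Releasing and rising, then I'll check the stack and fit the knob's azimuth.

Call:
jog_arm --series '[{"x": 0, "y": 0, "z": 0, "rx": 0, "ry": 0, "rz": 0, "gripper": 0.85}, {"x": 0, "y": 0, "z": 0, "rx": 0, "ry": 0, "rz": 0, "gripper": 0.85}, {"x": 0, "y": 0, "z": 0, "rx": 0, "ry": 0, "rz": 0, "gripper": 0.85}, {"x": 0, "y": 0, "z": 0, "rx": 0, "ry": 0, "rz": 0, "gripper": 0.85}, {"x": 0, "y": 0, "z": 25, "rx": 0, "ry": 0, "rz": 0, "gripper": 0.85}, {"x": 0, "y": 0, "z": 40, "rx": 0, "ry": 0, "rz": 0, "gripper": 0.85}, {"x": -20, "y": 30, "z": 20, "rx": 0, "ry": 0, "rz": 0, "gripper": 0.3}, {"x": -20, "y": 35, "z": 0, "rx": 0, "ry": 0, "rz": 0, "gripper": 0}]'

```text
time: 20.55
eef_pos: [0.4112, -0.2199, 0.2436]
eef_rot: [0.005, 0.259, 0.966, -0.002]
contact_force: [-0.6, 0.6, 0.3]
opening: 0.0567
```

Call:
jog_arm --series '[{"x": -20, "y": 35, "z": 0, "rx": 0, "ry": 0, "rz": 0, "gripper": 0}, {"x": -20, "y": 35, "z": 0, "rx": 0, "ry": 0, "rz": 0, "gripper": 0}, {"x": 0, "y": 0, "z": 0, "rx": 0, "ry": 0, "rz": 0, "gripper": 0}, {"x": 0, "y": 0, "z": 0, "rx": 0, "ry": 0, "rz": 0, "gripper": 0}]'

```text
time: 20.88
eef_pos: [0.366, -0.1449, 0.2376]
eef_rot: [-0.001, 0.257, 0.966, 0.001]
contact_force: [0.2, -1.5, -1.4]
opening: 0.0427
```

```bash
python3 st.py 13; python3 ov.py 13 0 0 .082 .030 .010 a
cat > knob.py <<'E'
from h import *
import sys
tag=sys.argv[1]
for k,(cx,cy) in {"top":(.4454,-.2793),"side":(.4492,-.2833)}.items():
    c=load(k+tag);C=cv2.resize(c["color"].astype(np.float32),None,fx=4,fy=4)
    kk=proj(c,[[cx+.007,cy-.075,.065]])[0]*4;yy,xx=np.mgrid[:C.shape[0],:C.shape[1]]
    m=((C.max(-1)<100)&(np.hypot(xx-kk[0],yy-kk[1])<45)).astype(np.uint8)
    b=None
    for az in np.arange(-110,-60,.5):
        a=np.radians(az);M=sil(c,np.array([cx+.075*np.cos(a),cy+.075*np.sin(a),.042]),np.array([0,0,1.]),[(.007,0,.045)],c["depth"].shape)
        v=(M&m).sum()/(M|m).sum()
        if b is None or v>b[0]: b=(v,az)
    print(k,b,m.sum())
E
python3 knob.py 0;python3 knob.py _13
```

```text
t 20.8833 pos [ 0.366  -0.1449  0.2376] F [ 0.2467 -1.4996 -1.4186] open 0.042677221132442364
z [-0.0011  0.002  -1.    ] y [0.497  0.8678 0.0012] q [-0.5421 -0.0926 -0.5809  1.0844  0.0011 -0.022 ]
top (np.float64(0.7904761904761904), np.float64(-84.5)) 1019
side (np.float64(0.7336480107889414), np.float64(-84.0)) 1195
top (np.float64(0.7949865711727843), np.float64(-84.5)) 956
side (np.float64(0.7122093023255814), np.float64(-84.5)) 984
```

View pics/ov_13_a.png

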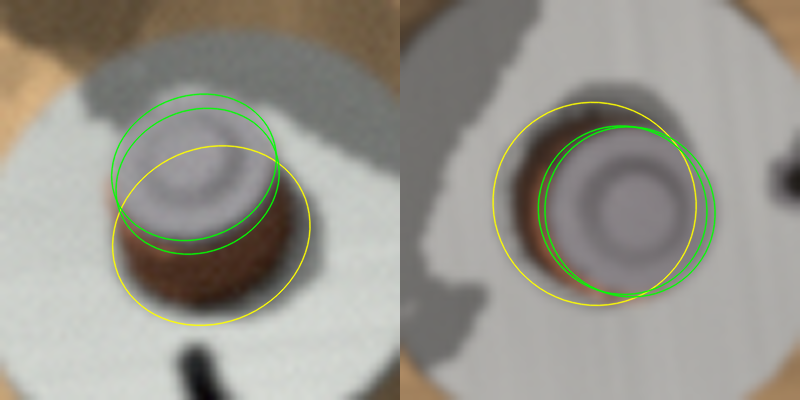

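View pics/side_13.png

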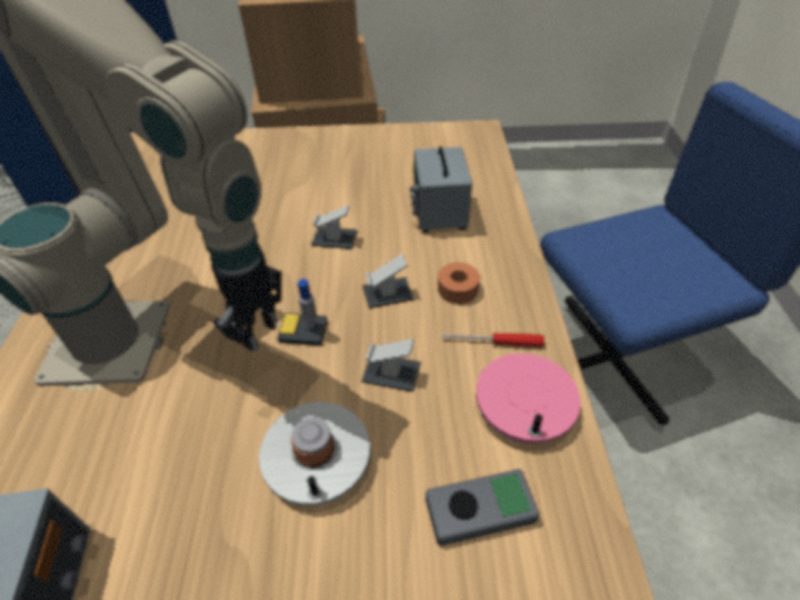

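The stack is complete: the cap lies flat and centred within about 1–1.5 mm in both views. The knob's azimuth is −84.5° in both. Moving to the knob.

Call:
jog_arm --series '[{"x": 14.7, "y": -35.2, "z": 0, "rx": 0, "ry": 0, "rz": 0, "gripper": 0}, {"x": 14.7, "y": -35.2, "z": 0, "rx": 0, "ry": 0, "rz": 0, "gripper": 0}, {"x": 14.7, "y": -35.2, "z": 0, "rx": 0, "ry": 0, "rz": 0, "gripper": 0}, {"x": 14.7, "y": -35.2, "z": 0, "rx": 0, "ry": 0, "rz": 0, "gripper": 0}, {"x": 14.7, "y": -35.2, "z": 0, "rx": 0, "ry": 0, "rz": 0, "gripper": 0}, {"x": 14.7, "y": -35.2, "z": 0, "rx": 0, "ry": 0, "rz": 0, "gripper": 0}, {"x": 0, "y": 0, "z": -35, "rx": 0, "ry": 0, "rz": 0, "gripper": 0}, {"x": 0, "y": 0, "z": 0, "rx": 0, "ry": 0, "rz": 0, "gripper": 0}]' --grip_force 25

```text
time: 21.65
eef_pos: [0.4554, -0.3605, 0.1982]
eef_rot: [-0.003, 0.26, 0.966, 0.002]
contact_force: [-0.6, 2.2, -1.2]
opening: 0.0431
```

Call:
jog_arm --series '[{"x": 0, "y": 0, "z": 0, "rx": 0, "ry": 0, "rz": 0, "gripper": 0}, {"x": 0, "y": 0, "z": 0, "rx": 0, "ry": 0, "rz": 0, "gripper": 0}, {"x": 0, "y": 0, "z": 0, "rx": 0, "ry": 0, "rz": 0, "gripper": 0}]'

```text
time: 21.9
eef_pos: [0.4562, -0.3582, 0.2041]
eef_rot: [0.0, 0.258, 0.966, 0.0]
contact_force: [-0.2, -0.0, -0.3]
opening: 0.0428
```

```bash
python3 st.py
```

```text
t 21.9 pos [ 0.4562 -0.3582  0.2041] F [-0.151  -0.0169 -0.3027] open 0.04284884819374911
z [ 0.0008  0.0006 -1.    ] y [0.4988 0.8667 0.0009] q [-0.7775  0.268  -0.2576  1.0451  0.0009 -0.2553]
```

Call:
jog_arm --series '[{"x": -1.7, "y": 2.2, "z": -30, "rx": 0, "ry": 0, "rz": 0, "gripper": 0}, {"x": 0, "y": 0, "z": -24, "rx": 0, "ry": 0, "rz": 0, "gripper": 0}, {"x": 0, "y": 0, "z": -10, "rx": 0, "ry": 0, "rz": 0, "gripper": 0}, {"x": 0, "y": 0, "z": 0, "rx": 0, "ry": 0, "rz": 0, "gripper": 0}, {"x": 0, "y": 0, "z": 0, "rx": 0, "ry": 0, "rz": 0, "gripper": 0}, {"x": 0, "y": 0, "z": 0, "rx": 0, "ry": 0, "rz": 0, "gripper": 0}]'

```text
time: 22.4
eef_pos: [0.455, -0.3563, 0.141]
eef_rot: [0.001, 0.258, 0.966, -0.0]
contact_force: [-0.5, -0.5, -0.1]
opening: 0.0429
```

```bash
python3 st.py 14; python3 -c "
import cv2
a=cv2.imread('pics/side_14.png')[380:540,220:380];b=cv2.imread('pics/top_14.png')[280:440,560:720]
import numpy as np
cv2.imwrite('pics/z14.png',cv2.resize(np.hstack([a,b]),(800,400),interpolation=cv2.INTER_CUBIC))"
```

```text
t 22.4 pos [ 0.455  -0.3563  0.141 ] F [-0.4817 -0.4741 -0.12  ] open 0.042907659440462355
z [ 0.0019 -0.0006 -1.    ] y [0.4985 0.8669 0.0004] q [-0.7766  0.3272 -0.3276  0.9142  0.0009 -0.2547]
```

View pics/z14.png

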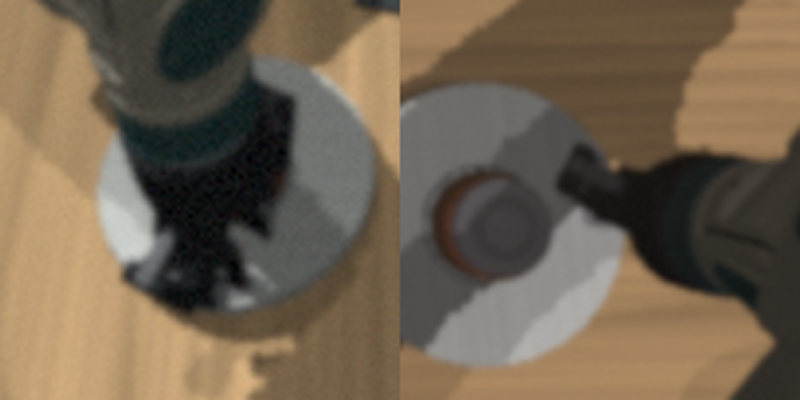

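Call:
jog_arm --series '[{"x": 0, "y": 0, "z": 0, "rx": 0, "ry": 0, "rz": 0, "gripper": -1}, {"x": 0, "y": 0, "z": 0, "rx": 0, "ry": 0, "rz": 0, "gripper": -1}, {"x": 0, "y": 0, "z": 0, "rx": 0, "ry": 0, "rz": 0, "gripper": -1}, {"x": 0, "y": 0, "z": 0, "rx": 0, "ry": 0, "rz": 0, "gripper": -1}, {"x": 0, "y": 0, "z": 0, "rx": 0, "ry": 0, "rz": 0, "gripper": -1}, {"x": 0, "y": 0, "z": 0, "rx": 0, "ry": 0, "rz": 0, "gripper": -1}, {"x": 0, "y": 0, "z": 0, "rx": 0, "ry": 0, "rz": 0, "gripper": -1}]'

```text
time: 23.08
eef_pos: [0.4544, -0.356, 0.1399]
eef_rot: [0.0, 0.258, 0.966, 0.0]
contact_force: [-1.1, 0.8, 6.2]
opening: 0.0126
```

```bash
python3 st.py; python3 -c "
import numpy as np
# 48 steps of 7.5 deg, anticlockwise, rounded
a=np.radians(-84.5+7.5*np.arange(49));p=75*np.c_[np.cos(a),np.sin(a)];r=np.round(p-p[0],1);print((np.diff(r,axis=0).round(1)).tolist())"
```

```text
t 23.0833 pos [ 0.4544 -0.356   0.1399] F [-1.1193  0.7757  6.1821] open 0.01261257189178686
z [ 0.0004  0.0006 -1.    ] y [0.4988 0.8667 0.0008] q [-0.7769  0.3282 -0.3288  0.9139  0.0008 -0.2547]
[[9.7, 1.6], [9.4, 2.8], [8.9, 4.0], [8.4, 5.2], [7.6, 6.2], [6.7, 7.1], [5.7, 8.0], [4.7, 8.7], [3.4, 9.1], [2.3, 9.6], [1.0, 9.7], [-0.3, 9.8], [-1.6, 9.7], [-2.8, 9.4], [-4.1, 9.0], [-5.1, 8.3], [-6.2, 7.6], [-7.2, 6.7], [-7.9, 5.8], [-8.7, 4.6], [-9.2, 3.5], [-9.5, 2.2], [-9.8, 1.0], [-9.8, -0.3], [-9.7, -1.6], [-9.4, -2.8], [-8.9, -4.0], [-8.3, -5.2], [-7.6, -6.2], [-6.8, -7.1], [-5.7, -8.0], [-4.6, -8.6], [-3.5, -9.2], [-2.3, -9.6], [-0.9, -9.7], [0.3, -9.8], [1.5, -9.7], [2.9, -9.4], [4.0, -9.0], [5.2, -8.3], [6.2, -7.6], [7.1, -6.7], [8.0, -5.7], [8.6, -4.7], [9.2, -3.5], [9.5, -2.2], [9.8, -1.0], [9.8, 0.3]]
```

Call:
jog_arm --series '[{"x": 9.7, "y": 1.6, "z": 0, "rx": 0, "ry": 0, "rz": 0, "gripper": -1}, {"x": 9.4, "y": 2.8, "z": 0, "rx": 0, "ry": 0, "rz": 0, "gripper": -1}, {"x": 8.9, "y": 4.0, "z": 0, "rx": 0, "ry": 0, "rz": 0, "gripper": -1}, {"x": 8.4, "y": 5.2, "z": 0, "rx": 0, "ry": 0, "rz": 0, "gripper": -1}]'

```text
time: 23.42
eef_pos: [0.4924, -0.3449, 0.14]
eef_rot: [0.002, 0.259, 0.966, -0.002]
contact_force: [0.5, -7.3, -0.6]
opening: 0.0126
```

Call:
jog_arm --series '[{"x": 7.6, "y": 6.2, "z": 0, "rx": 0, "ry": 0, "rz": 0, "gripper": -1}, {"x": 6.7, "y": 7.1, "z": 0, "rx": 0, "ry": 0, "rz": 0, "gripper": -1}, {"x": 5.7, "y": 8.0, "z": 0, "rx": 0, "ry": 0, "rz": 0, "gripper": -1}, {"x": 4.7, "y": 8.7, "z": 0, "rx": 0, "ry": 0, "rz": 0, "gripper": -1}]'

```text
time: 23.75
eef_pos: [0.5184, -0.3141, 0.1401]
eef_rot: [0.003, 0.258, 0.966, -0.001]
contact_force: [2.6, -4.6, 1.0]
opening: 0.013
```

```bash
python3 st.py 15
```

```text
t 23.75 pos [ 0.5184 -0.3141  0.1401] F [ 2.6194 -4.5588  0.9856] open 0.01301233477066036
z [ 0.0054 -0.0036 -1.    ] y [ 0.4988  0.8667 -0.0004] q [-0.6515  0.3696 -0.2675  0.9272  0.0004 -0.1293]
```

View pics/side_15.png

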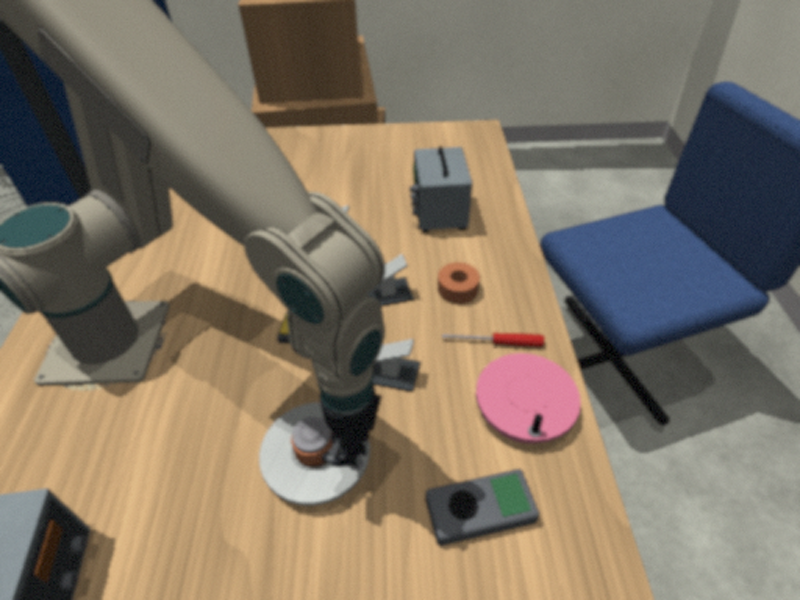

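Turning works: forces stay around 5 N and the stack is unmoved beside the gripper at (335,440). Continuing.

Call:
jog_arm --series '[{"x": 3.4, "y": 9.1, "z": 0, "rx": 0, "ry": 0, "rz": 0, "gripper": -1}, {"x": 2.3, "y": 9.6, "z": 0, "rx": 0, "ry": 0, "rz": 0, "gripper": -1}, {"x": 1.0, "y": 9.7, "z": 0, "rx": 0, "ry": 0, "rz": 0, "gripper": -1}, {"x": -0.3, "y": 9.8, "z": 0, "rx": 0, "ry": 0, "rz": 0, "gripper": -1}, {"x": -1.6, "y": 9.7, "z": 0, "rx": 0, "ry": 0, "rz": 0, "gripper": -1}, {"x": -2.8, "y": 9.4, "z": 0, "rx": 0, "ry": 0, "rz": 0, "gripper": -1}]'

```text
time: 24.35
eef_pos: [0.5173, -0.2544, 0.1398]
eef_rot: [-0.0, 0.258, 0.966, -0.0]
contact_force: [0.3, -4.8, 3.6]
opening: 0.0128
```

Call:
jog_arm --series '[{"x": -4.1, "y": 9.0, "z": 0, "rx": 0, "ry": 0, "rz": 0, "gripper": -1}, {"x": -5.1, "y": 8.3, "z": 0, "rx": 0, "ry": 0, "rz": 0, "gripper": -1}, {"x": -6.2, "y": 7.6, "z": 0, "rx": 0, "ry": 0, "rz": 0, "gripper": -1}, {"x": -7.2, "y": 6.7, "z": 0, "rx": 0, "ry": 0, "rz": 0, "gripper": -1}, {"x": -7.9, "y": 5.8, "z": 0, "rx": 0, "ry": 0, "rz": 0, "gripper": -1}, {"x": -8.7, "y": 4.6, "z": 0, "rx": 0, "ry": 0, "rz": 0, "gripper": -1}]'

```text
time: 24.85
eef_pos: [0.4781, -0.2121, 0.1396]
eef_rot: [0.001, 0.258, 0.966, 0.001]
contact_force: [2.5, -2.6, 6.2]
opening: 0.0129
```

```bash
python3 st.py 16
```

```text
t 24.85 pos [ 0.4781 -0.2121  0.1396] F [ 2.5482 -2.596   6.1731] open 0.01288151805784441
z [ 0.0018  0.0018 -1.    ] y [0.4984 0.8669 0.0024] q [-0.5422  0.2432 -0.4483  0.8787  0.0024 -0.0205]
```

View pics/side_16.png

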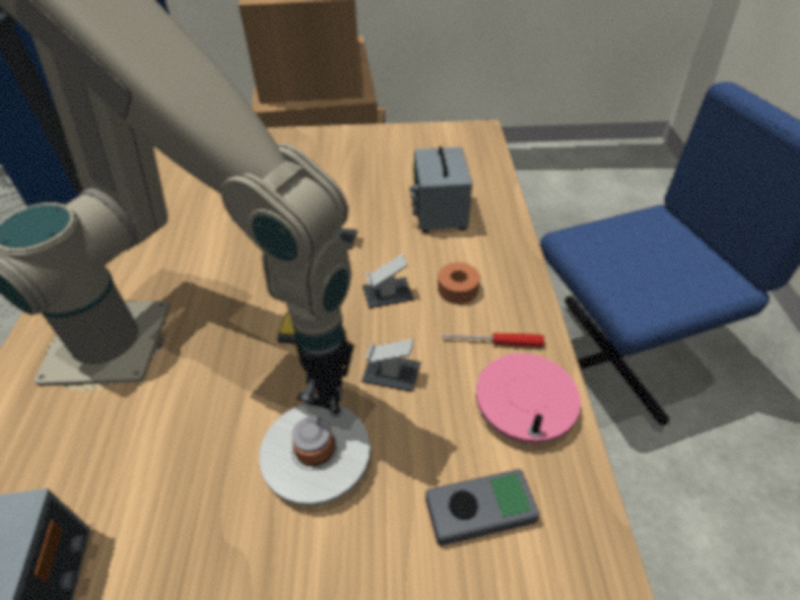

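The plate is nearly half way round, with the gripper and knob at (325,390) and the stack upright at (313,440). Continuing.

Call:
jog_arm --series '[{"x": -9.2, "y": 3.5, "z": 0, "rx": 0, "ry": 0, "rz": 0, "gripper": -1}, {"x": -9.5, "y": 2.2, "z": 0, "rx": 0, "ry": 0, "rz": 0, "gripper": -1}, {"x": -9.8, "y": 1.0, "z": 0, "rx": 0, "ry": 0, "rz": 0, "gripper": -1}, {"x": -9.8, "y": -0.3, "z": 0, "rx": 0, "ry": 0, "rz": 0, "gripper": -1}, {"x": -9.7, "y": -1.6, "z": 0, "rx": 0, "ry": 0, "rz": 0, "gripper": -1}, {"x": -9.4, "y": -2.8, "z": 0, "rx": 0, "ry": 0, "rz": 0, "gripper": -1}, {"x": -8.9, "y": -4.0, "z": 0, "rx": 0, "ry": 0, "rz": 0, "gripper": -1}]'

```text
time: 25.53
eef_pos: [0.4089, -0.2088, 0.1388]
eef_rot: [-0.003, 0.257, 0.966, 0.008]
contact_force: [1.0, 7.8, 10.1]
opening: 0.0125
```

Call:
jog_arm --series '[{"x": -8.3, "y": -5.2, "z": 0, "rx": 0, "ry": 0, "rz": 0, "gripper": -1}, {"x": -7.6, "y": -6.2, "z": 0, "rx": 0, "ry": 0, "rz": 0, "gripper": -1}, {"x": -6.8, "y": -7.1, "z": 0, "rx": 0, "ry": 0, "rz": 0, "gripper": -1}, {"x": -5.7, "y": -8.0, "z": 0, "rx": 0, "ry": 0, "rz": 0, "gripper": -1}, {"x": -4.6, "y": -8.6, "z": 0, "rx": 0, "ry": 0, "rz": 0, "gripper": -1}, {"x": -3.5, "y": -9.2, "z": 0, "rx": 0, "ry": 0, "rz": 0, "gripper": -1}, {"x": -2.3, "y": -9.6, "z": 0, "rx": 0, "ry": 0, "rz": 0, "gripper": -1}]'

```text
time: 26.12
eef_pos: [0.3678, -0.2637, 0.137]
eef_rot: [-0.006, 0.258, 0.966, 0.005]
contact_force: [-5.2, 5.2, 6.9]
opening: 0.0129
```

Call:
jog_arm --series '[{"x": -0.9, "y": -9.7, "z": 0, "rx": 0, "ry": 0, "rz": 0, "gripper": -1}, {"x": 0.3, "y": -9.8, "z": 0, "rx": 0, "ry": 0, "rz": 0, "gripper": -1}, {"x": 1.5, "y": -9.7, "z": 0, "rx": 0, "ry": 0, "rz": 0, "gripper": -1}, {"x": 2.9, "y": -9.4, "z": 0, "rx": 0, "ry": 0, "rz": 0, "gripper": -1}, {"x": 4.0, "y": -9.0, "z": 0, "rx": 0, "ry": 0, "rz": 0, "gripper": -1}, {"x": 5.2, "y": -8.3, "z": 0, "rx": 0, "ry": 0, "rz": 0, "gripper": -1}]'

```text
time: 26.62
eef_pos: [0.3842, -0.3233, 0.1371]
eef_rot: [-0.003, 0.258, 0.966, 0.002]
contact_force: [-0.4, 1.8, -6.9]
opening: 0.013
```

Call:
jog_arm --series '[{"x": 6.2, "y": -7.6, "z": 0, "rx": 0, "ry": 0, "rz": 0, "gripper": -1}, {"x": 7.1, "y": -6.7, "z": 0, "rx": 0, "ry": 0, "rz": 0, "gripper": -1}, {"x": 8.0, "y": -5.7, "z": 0, "rx": 0, "ry": 0, "rz": 0, "gripper": -1}, {"x": 8.6, "y": -4.7, "z": 0, "rx": 0, "ry": 0, "rz": 0, "gripper": -1}, {"x": 9.2, "y": -3.5, "z": 0, "rx": 0, "ry": 0, "rz": 0, "gripper": -1}, {"x": 9.5, "y": -2.2, "z": 0, "rx": 0, "ry": 0, "rz": 0, "gripper": -1}, {"x": 9.8, "y": -1.0, "z": 0, "rx": 0, "ry": 0, "rz": 0, "gripper": -1}, {"x": 9.8, "y": 0.3, "z": 0, "rx": 0, "ry": 0, "rz": 0, "gripper": -1}]'

```text
time: 27.28
eef_pos: [0.4549, -0.3563, 0.1385]
eef_rot: [-0.001, 0.258, 0.966, -0.0]
contact_force: [-2.1, -0.0, -13.1]
opening: 0.0128
```

Call:
jog_arm --series '[{"x": 0, "y": 0, "z": 0, "rx": 0, "ry": 0, "rz": 0, "gripper": -1}, {"x": 0, "y": 0, "z": 0, "rx": 0, "ry": 0, "rz": 0, "gripper": -1}, {"x": 0, "y": 0, "z": 0, "rx": 0, "ry": 0, "rz": 0, "gripper": -1}]'

```text
time: 27.53
eef_pos: [0.455, -0.3563, 0.1389]
eef_rot: [0.001, 0.258, 0.966, 0.0]
contact_force: [2.7, -3.7, -21.2]
opening: 0.0128
```

```bash
python3 st.py 17
```

```text
t 27.5333 pos [ 0.455  -0.3563  0.1389] F [  2.7278  -3.7436 -21.2076] open 0.012828430289168868
z [ 0.0016 -0.0002 -1.    ] y [0.4989 0.8667 0.0006] q [-0.7765  0.3297 -0.3292  0.9106  0.001  -0.2542]
```

View pics/side_17.png

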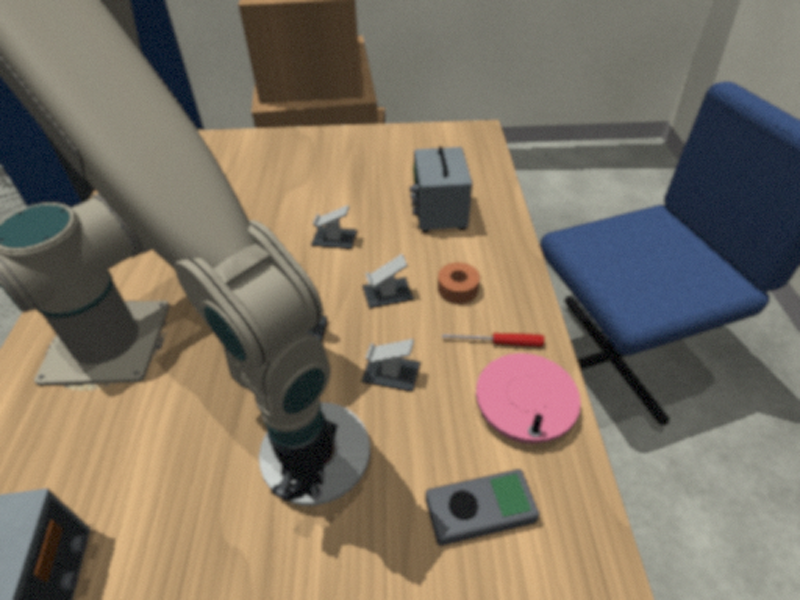

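The knob is back where it was gripped. Releasing it and rising clear.

Call:
jog_arm --series '[{"x": 0, "y": 0, "z": 0, "rx": 0, "ry": 0, "rz": 0, "gripper": 0}, {"x": 0, "y": 0, "z": 0, "rx": 0, "ry": 0, "rz": 0, "gripper": 0}, {"x": 0, "y": 0, "z": 0, "rx": 0, "ry": 0, "rz": 0, "gripper": 0}, {"x": 0, "y": 0, "z": 0, "rx": 0, "ry": 0, "rz": 0, "gripper": 0}, {"x": 0, "y": 0, "z": 25, "rx": 0, "ry": 0, "rz": 0, "gripper": 0}, {"x": 0, "y": 0, "z": 40, "rx": 0, "ry": 0, "rz": 0, "gripper": 0}, {"x": 0, "y": 0, "z": 40, "rx": 0, "ry": 0, "rz": 0, "gripper": 0}]'

```text
time: 28.22
eef_pos: [0.4533, -0.3548, 0.2451]
eef_rot: [-0.001, 0.258, 0.966, 0.002]
contact_force: [1.9, -0.4, -0.0]
opening: 0.0429
```

Call:
jog_arm --series '[{"x": -14.7, "y": 35.2, "z": 0, "rx": 0, "ry": 0, "rz": 0, "gripper": 0}, {"x": -14.7, "y": 35.2, "z": 0, "rx": 0, "ry": 0, "rz": 0, "gripper": 0}, {"x": -14.7, "y": 35.2, "z": 0, "rx": 0, "ry": 0, "rz": 0, "gripper": 0}, {"x": -14.7, "y": 35.2, "z": 0, "rx": 0, "ry": 0, "rz": 0, "gripper": 0}, {"x": -14.7, "y": 35.2, "z": 0, "rx": 0, "ry": 0, "rz": 0, "gripper": 0}, {"x": -14.7, "y": 35.2, "z": 0, "rx": 0, "ry": 0, "rz": 0, "gripper": 0}, {"x": 0, "y": 0, "z": 0, "rx": 0, "ry": 0, "rz": 0, "gripper": 0}, {"x": 0, "y": 0, "z": 0, "rx": 0, "ry": 0, "rz": 0, "gripper": 0}]'

```text
time: 28.88
eef_pos: [0.3651, -0.1428, 0.245]
eef_rot: [0.001, 0.257, 0.966, 0.001]
contact_force: [0.3, 0.7, -0.0]
opening: 0.0429
```

```bash
python3 st.py 18; python3 ov.py 18 0 0 .082 .030 .010 a;python3 knob.py _18
```

```text
t 28.8833 pos [ 0.3651 -0.1428  0.245 ] F [ 0.3217  0.6906 -0.0014] open 0.042851890748165124
z [ 0.0015  0.0008 -1.    ] y [0.4966 0.868  0.0015] q [-0.539  -0.1045 -0.5744  1.1001  0.0015 -0.0193]
top (np.float64(0.7885816235504014), np.float64(-85.0)) 951
side (np.float64(0.7105454545454546), np.float64(-85.0)) 990
```

View pics/ov_18_a.png

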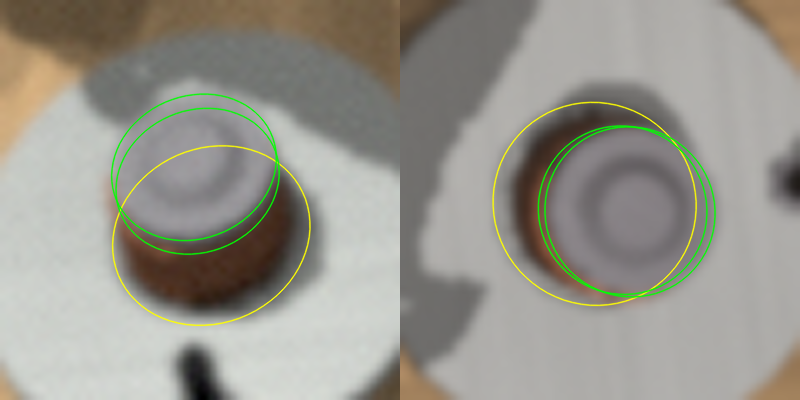

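View pics/top_18.png

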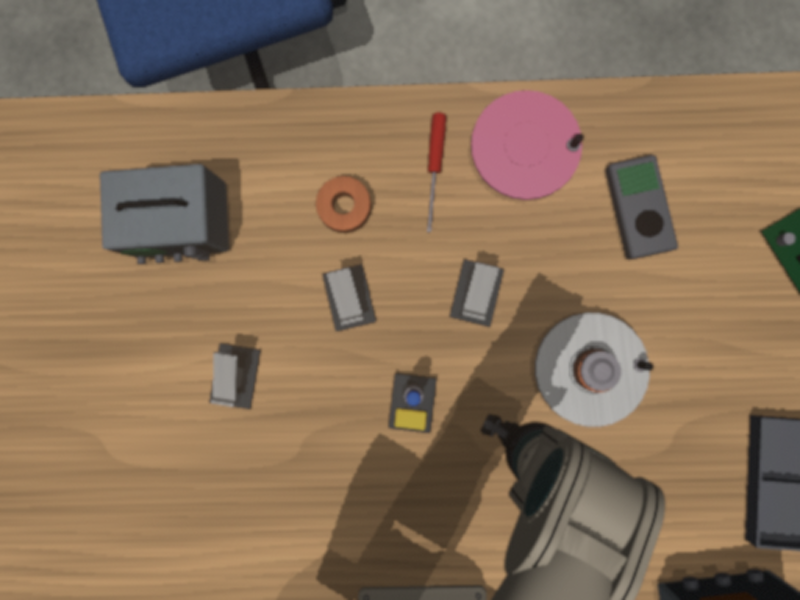

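```bash
python3 -c "
from workcell import bot
print(bot.job_done())"
```

```text
the job is handed in; nothing more can be done
None
```

The stack is built on the turntable, and the turntable has been turned one full anticlockwise turn by its knob. I handed the job in at about 28.9 s; no verdict came back.

**Stack:** I set down the fibre disc, then the coil, then the cap, each lowered until the force reading showed contact. In the last pictures the cap lies flat, and its outline is within about 1.5 mm of where a centred one would be. That outline did not visibly move during the turn.

**Turn:** The knob was held the whole way round and came back to the same spot. Its azimuth reads −85.0° now and −84.5° before, about the limit of that measurement. The plate's angle could not be read directly; the picture near the half turn shows the knob on the far side with the gripper.

**Bystanders:** The iron stand, oscilloscope, multimeter, screwdriver, pink turntable and larger coil look unmoved in the last top view.

**What disagreed or went wrong:**
- **Cameras:** The two cameras disagreed by about 4–5 mm on absolute position. I used their mean and checked each part against the engraved circle as each camera saw it.
- **Coil placing:** Capped rows left the tool 2° off vertical when the coil first touched. I lifted it, straightened it and set it down again.
- **Gripper reading:** It read 1–4 mm under the true diameters while holding the parts.
- **Wrist force:** Sideways force stayed below 8 N in the readings during the turn. A vertical pull of 21 N was on the wrist when I let go of the knob.

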